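Lay the gear shaft in its housing and snap the clip-on cover home

TASK

Close the gear unit: lift the gear shaft out of its cradle and lay it in the two bearing slots of the open housing, with its long output end out through the end wall nearer the robot and both bearings right down. Then set the cover squarely on the housing and press its two ends straight down until all four clip arms have snapped under their beads and the cover lies flat on the rim all round. The floating nest gives way under the hand before it stands solid, so go by feel; do not press so hard that the plastic cracks, and leave the oil bottle, marker and screwdriver where they are.

Things in the scene. Friction and masses are not known exactly. Their poses are not given: they have to be found in the camera images.
- housing_rim (a point): Centre of the housing's open mouth, level with its rim, 74 to 106 mm above the bench; z up. The housing is a dark grey plastic tub, outside 88 mm (its x) by 140 mm (its y, which points to the robot within 0.4 rad) on an aluminium nest plate. Inside clear 80 mm (x) by 120 mm (y), floor 36 mm below the rim. Home, the cover's origin lies here, its y along this y.
- housing_seat (a point): Where the middle of the gear must come: 13 mm below the rim centre, axes as housing_rim, seated shaft axis along y. Each end wall (10 mm thick, middle at y = +65 and -65 mm) has a bearing slot at x = 0, open upward, 24.5 mm wide, flat floor 24 mm below the rim, 4.5 mm chamfers at its mouth.
- bead (a point): Outer top edge of one of the four wedge-shaped clip beads outside the side walls (x = +48, y = +54 mm; others at x = -48, y = -54). They stand 4 mm out, slope from 5 to 13 mm below the rim, flat underside 16 mm below it. Each lies between two upright guide ribs 23 mm apart for the 18 mm wide clip arm (2.5 mm free each side along y).
- housing: Housing with its nest plate (124 x 184 x 12 mm), origin 52 mm below the rim centre. The plate floats on four pillars of a fixed base: it stays at the height where it was left, sinks level when pushed down by some 4 to 12 N, by an unknown 3 to 24 mm, then stands solid on its stop and stays down. Cover and housing crack if more than 130 N acts between them.
- gear_center (a point): Middle of the gear of the loose steel gear shaft, on its axis (its y). Gear 28 mm across, 30 mm long: grasp across it. At the start it lies level in two white V-blocks (at y = +40 and -40 mm, 10 mm thick, up to 4 mm above the axis) of a small aluminium cradle, axis 40 mm above the bench, +y toward the robot (-x of the world) within 0.5 rad. It may roll about its axis.
- gear_shaft: The gear shaft, about 0.3 kg; origin and axes as gear_center. Plain shaft 12 mm across, bearings 22 mm across and 9 mm long at y = +65 and -65 mm, and just inside each a 27 mm thrust washer (56.5 to 58.5 mm) that must come inside the end wall (1.5 mm play). It ends at y = -70 mm and, the long output end, at y = +100 mm.
- stub_end (a point): Tip of the long output end of the gear shaft, on the axis, 100 mm from the middle of the gear.
- cover: Loose light grey plastic cover, about 0.15 kg. Origin: centre of the underside of its plate (88 mm x by 140 mm y, 3.5 mm thick), the face that lies on the rim. Same either way round. At the start level on two white rails of a small aluminium stand, underside 36 mm above the bench, y toward the robot within 0.5 rad. To be pressed at the thumb pads: x = 0, y = +50 and -50 mm, 5 mm above the underside.
- cover_grip (a point): Centre of the box-shaped hood in the middle of the cover; grasp across its 36 mm width (cover's x). Hood 62 mm long (y), from the plate's top (3.5 mm above the underside) to 23 mm above the underside; this point is 12 mm above the underside.
- clip_0_root (a point): Point of the cover's underside at the clip arm at x +44, y +54 mm; at rim height when home. Four springy arms hang 26 mm down outside the side walls, with inward hooks. Set down squarely, the hooks rest on the beads about 11 mm above home. Each arm then takes 6 to 11 N of push, is spread 2.5 mm and clicks under its bead within 1.2 mm of home.
- clip_1_root (a point): As clip_0_root, for the clip arm at x +44, y -54 mm (cover's axes).
- clip_2_root (a point): As clip_0_root, for the clip arm at x -44, y +54 mm (cover's axes).
- clip_3_root (a point): As clip_0_root, for the clip arm at x -44, y -54 mm (cover's axes).
- carton_bench: Open carton, an obstacle on the right behind the right-hand stand, 331 mm (x) by 275 mm (y), origin at the middle of its foot, up to 130 mm high: lift things over its front left corner.
- marker: Bystander: marker pen lying down, loose on the bench.
- oil_bottle: Bystander: small upright oil bottle, 107 mm tall, loose on the bench.
- screwdriver: Bystander: screwdriver with a red handle, 203 mm long, loose on the bench.

How it is judged (in metres and radians):
On the way, in this order (a step that is already met when the one before it is completed fails the run):
1. the gear shaft lies in both bearing slots, right down, its output end out of the housing's +y end (z of gear_center in the frame of housing_seat between -0.003 and 0.002 m and horizontal distance between gear_center and housing_seat below 0.004 m and angle between the y axis of gear_center and the y axis of housing_seat, either way round below 0.04 rad and y of stub_end in the frame of housing_seat above 0.09 m), for 0.2 s.
2. the cover is flat on the rim with all four clips snapped under their beads (z of each of clip_0_root, clip_1_root, clip_2_root, clip_3_root in the frame of housing_rim below 0.0012 m and z of cover in the frame of housing_rim above -0.003 m and horizontal distance between cover and housing_rim below 0.005 m and angle between the y axis of cover and the y axis of housing_rim, either way round below 0.06 rad), for 0.2 s.
At the end, for the whole second after the job is handed in: Shaft in both slots (gear within 4 mm of housing_seat in plan, 2 mm in height, axis within 0.04 rad, output at the +y end); cover home: each clip point at most 1.2 mm above the rim, within 5 mm of the middle and 0.06 rad of the housing's length; both at rest (all of step 1 and all of step 2 and linear speed of each of cover, gear_shaft below 0.01 m/s); the robot touches nothing.
It fails at once if cover and housing are pushed together with more than 130 N (contact force between cover and housing above 130 N).
It fails at once if a tool or other thing on the bench is moved by more than 30 mm (distance of any of marker, oil_bottle, screwdriver from where it was at the start of the episode above 0.03 m).
It also fails if it takes over 69 s, if anything falls off the work surface, if the arm or the gripper's body presses on something with over 40 N, if the wrist force passes 120 N, or if a joint passes its speed limit or range.

ROBOT

A 6-joint arm with a two-finger parallel gripper is mounted at the origin on a cart in front of the work surface, level with it; the furniture and walls round the work are solid. World frame = base frame: x ahead of the robot, y to its left, z up, the work surface at z = 0. Lengths are in m, angles in degrees, forces in N, time in s.
With the tool pointing down it reaches from about 0.4 to 0.825 m from the base axis. Payload 7 kg.
Tool frame: the origin (TCP) lies on the centre line of the jaws, within the pads' length; the fingertips stand 25 mm ahead of it and the grasp point (between the pads) lies 6 mm ahead of it; x points along the fingers, z is the direction in which the jaws open and shut, and the axes are right-handed (so a half turn about x gives the same grasp; the last joint's range is limited). The gripper opens to 88 mm and grips with 3 to 60 N. Pads are 19 mm wide; open, the fingers measure 130 mm over their backs; the gripper's body (78 mm by 193 mm) begins 47 mm behind the grasp point.
Start: joints at [16.507, 20.546, 0.682, 0, -70.136, -16.507], TCP at [0.675, -0, 0.252] pointing down, gripper open.
Joint ranges: [-176.03, 176.03], [-82.01, 121.73], [-58.28, 71.71], [-173.87, 95.51], [-174.79, -0.11], [-173.66, 173.66]. Speed limits (degrees/s): [136.94, 136.94, 172.46, 180, 180, 180].

INTERFACE

Orientations are given as [roll, pitch, yaw] about the fixed x, y, z axes, in that order (R = Rz(yaw) Ry(pitch) Rx(roll)).
In Python, from plant import ctrl gives the robot as it stands. The module is installed in compiled form; this text tells all that it offers.
- The arm moves only by the tool send_rows, never from a script. Its argument "deltas" is a list of rows, each an object of numbers: "dx", "dy", "dz": the shift along the tool's x, y, z in mm; "ax", "ay", "az": the turn, a rotation vector about the tool's x, y, z in units of 5 degrees (1.0 is 5 degrees); "fingers": the opening, from 0 (shut) to 1 (fully open). A call has 1 to 12 rows; each row shifts and turns the commanded pose from where the row before left it, along the tool's axes as they then stand; what a row does not reach is not made up. A row lasts 1/8 s, in which the tool goes at most 62.5 mm and 10.7 degrees, less where a joint would pass 70% of its speed; a pose out of reach is approached as far as the arm can. A call with a gripper value outside its range is refused whole. The fingers move at their own pace and stop on an object; the grip force is fixed at half the most. Time passes only in rows, so rows that do not move let the fingers close. It gives the time, the measured TCP pose, the force and the opening at its end, in the units of the state.
- ctrl.get_obs(): the state, without advancing time (a new reading comes with each control period).
- ctrl.snapshot(name): name is "scene" or "side" or "wrist"; returns a dict with "image" (384x512x3 uint8, blue, green, red), "fx", "fy", "cx", "cy" (pixels), "R" (3x3) and "t" (3): a world point X has camera coordinates R X + t; the wrist camera has in their place "hand_eye" (4x4, takes a point from camera to tool coordinates, whose origin is the TCP and whose axes are the tool frame's). Camera axes: x right, y down, z forward; pixel columns grow to the right and rows downward; lengths in m; the calibration is good to about 2 mm. A picture is of the moment at which its call begins: read the wrist's pose just before it. There is no depth.
- ctrl.close_job(): hands the job in, once; it reports no verdict.
The state is a dict: "clock": time; "joint_pos": joint angles; "qvel": joint speeds; "tau": joint torques, N m; "tool_pos": TCP position; "orientation": TCP orientation; "force": force on the tool from outside, world axes, zero at the start; "moment": the same for the moment, N m; "opening": finger opening in m.
Only numpy, scipy, OpenCV 4.12 (cv2) and the standard library are available. Lean on these libraries where they do the work, as an engineer would, in place of code of your own. Each camera call takes 0.05 s, during which the arm holds its last target.

## Working session

There is one attempt and no reset: what is moved stays moved. The work goes in short steps, Python scripts to look and compute and a tool call to move; the robot and the scene stay as the last step left them, time stands still between calls to the robot, and variables do not carry over. Pictures are saved under pics/ and viewed, and the job is handed in when it is done.

Besides the shell and the picture viewer there is one more tool, called after ">>>" as name(argument=value, ...) on one line, values as JSON. send_rows: Moves the arm, as the interface text tells. Its arguments: {"type":"object","properties":{"deltas":{"type":"array","items":{"type":"object","properties":{"dx":{"type":"number"},"dy":{"type":"number"},"dz":{"type":"number"},"ax":{"type":"number"},"ay":{"type":"number"},"az":{"type":"number"},"fingers":{"type":"number"}}}}},"required":["deltas"]}

```bash
ls; mkdir -p pics; cat > h.py <<'E'
import numpy as np, cv2, pickle
from plant import ctrl
def snap(n,name):
    o=ctrl.get_obs(); s=ctrl.snapshot(n); cv2.imwrite(f'pics/{name}.png',s['image']); s['obs']=o; pickle.dump(s,open(f'pics/{name}.pkl','wb')); return s
E
python3 - <<'E'
from h import *
o=ctrl.get_obs(); print(o)
for n in ['scene','side','wrist']:
    s=snap(n,n+'0'); print(n,{k:v for k,v in s.items() if k not in('image','obs')})
E
```

```text
pics
{'clock': 0.0, 'joint_pos': array([ 1.65083555e+01,  2.05880983e+01,  6.33698998e-01, -2.12097540e-02,
       -7.01338452e+01, -1.65054724e+01]), 'qvel': array([ 0.03816094,  0.07516797, -0.05235467,  0.07679403, -0.07031479,
        0.07429011]), 'tau': array([-8.00930356e-04, -5.82726967e+01,  2.93058443e+01,  6.99745238e+00,
        6.93249181e-03, -2.06530804e-04]), 'tool_pos': array([6.74556429e-01, 1.68877392e-06, 2.50656306e-01]), 'orientation': array([   3.774963  ,   89.90953025, -176.22937689]), 'force': array([-0.42837869, -0.01933814,  0.05998642]), 'moment': array([-0.02183525, -0.01262683,  0.04242197]), 'opening': 0.08765984784221022}
scene {'fx': 482.1944709400049, 'fy': 482.1944709400049, 'cx': 254.6333810154119, 'cy': 190.2473154201717, 'R': array([[ 0.85184542, -0.52374177, -0.00734385],
       [-0.37169734, -0.59455373, -0.71298454],
       [ 0.36905347,  0.61008231, -0.7011413 ]]), 't': array([-0.4188456 ,  0.26575267,  1.13179925])}
side {'fx': 412.1475829834204, 'fy': 412.1475829834204, 'cx': 258.73526924457695, 'cy': 196.33971844236598, 'R': array([[-0.97705336, -0.21265363,  0.01204867],
       [-0.13720811,  0.58512881, -0.79924852],
       [ 0.16291308, -0.78256163, -0.60087988]]), 't': array([0.52078551, 0.11242474, 0.95291251])}
wrist {'fx': 302.7970410470198, 'fy': 302.7970410470198, 'cx': 253.1499551198031, 'cy': 190.24194234259207, 'hand_eye': array([[ 2.92961134e-04, -2.62004733e-01,  9.65066544e-01,
        -1.33866038e-01],
       [-6.11567093e-04, -9.65066452e-01, -2.62004522e-01,
         7.02108834e-02],
       [ 9.99999770e-01, -5.13445799e-04, -4.42960435e-04,
        -1.56525296e-03],
       [ 0.00000000e+00,  0.00000000e+00,  0.00000000e+00,
         1.00000000e+00]])}
```

View pics/scene0.png

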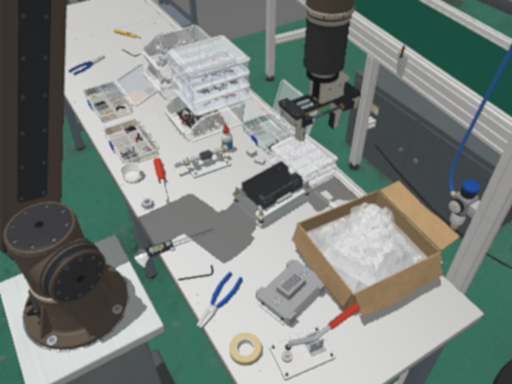

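View pics/side0.png

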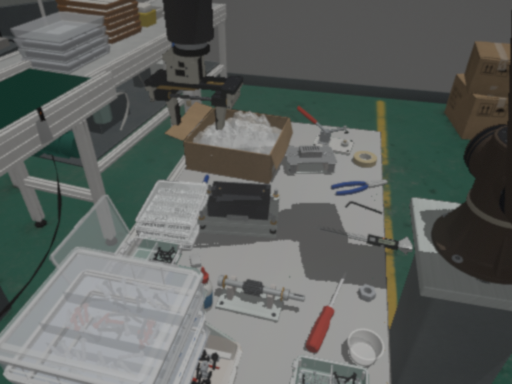

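View pics/wrist0.png

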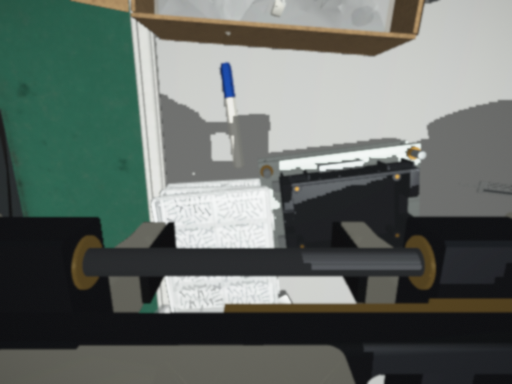

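```bash
cat >> h.py <<'E'
def load(n): return pickle.load(open(f'pics/{n}.pkl','rb'))
def cam(s):
    K=np.array([[s['fx'],0,s['cx']],[0,s['fy'],s['cy']],[0,0,1]])
    if 'R' in s: return K,s['R'],s['t']
    from scipy.spatial.transform import Rotation as Ro
    T=np.eye(4);T[:3,:3]=Ro.from_euler('xyz',s['obs']['orientation'],degrees=True).as_matrix();T[:3,3]=s['obs']['tool_pos']
    W=np.linalg.inv(T@s['hand_eye']); return K,W[:3,:3],W[:3,3]
def proj(s,X):
    K,R,t=cam(s); p=(K@(R@np.atleast_2d(X).T+np.reshape(t,(3,1)))).T; return p[:,:2]/p[:,2:]
def onz(s,uv,z):
    K,R,t=cam(s); d=R.T@np.linalg.inv(K)@np.array([*uv,1.]); c=-R.T@t; return c+d*(z-c[2])/d[2]
def crop(n,x,y,w,h,k,out,sx=1):
    im=cv2.imread(f'pics/{n}.png')[y:y+h,x:x+w]; im=cv2.resize(im,None,fx=k,fy=k,interpolation=cv2.INTER_CUBIC)
    for i in range(0,w,10): cv2.line(im,(i*k,0),(i*k,8 if i%50 else 20),(0,0,255),1); i%20 or cv2.putText(im,str(x+i),(i*k,30),0,.4,(0,0,255))
    for i in range(0,h,10): cv2.line(im,(0,i*k),(8,i*k),(0,0,255),1); i%20 or cv2.putText(im,str(y+i),(10,i*k+4),0,.4,(0,0,255))
    cv2.imwrite(f'pics/{out}.png',im)
E
python3 - <<'E'
from h import *
crop('scene0',170,130,160,110,5,'c1')
crop('side0',190,170,140,160,5,'c2') if 0 else crop('side0',180,170,130,100,6,'c2')
crop('side0',205,262,115,65,6,'c3')
crop('scene0',170,140,70,50,10,'c4')
crop('scene0',245,250,100,80,7,'c5')
crop('side0',270,130,80,60,9,'c6')
E
```

```text
(no output)
```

View pics/c1.png

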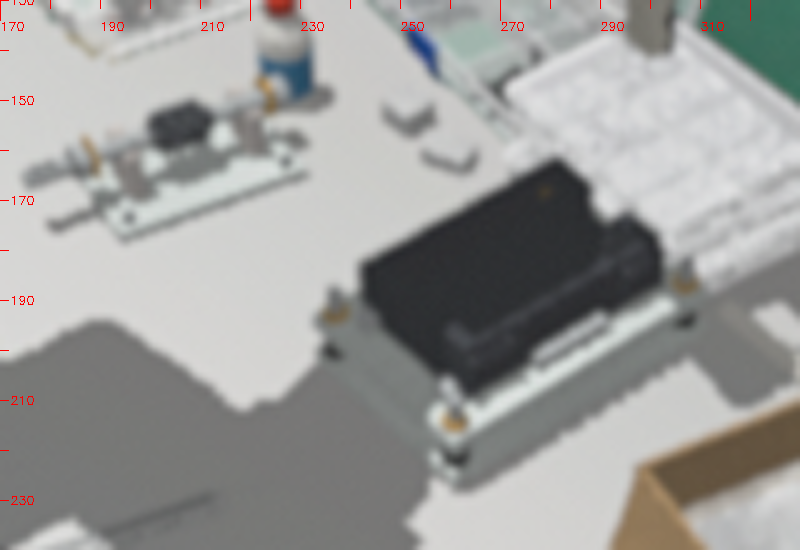

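View pics/c2.png

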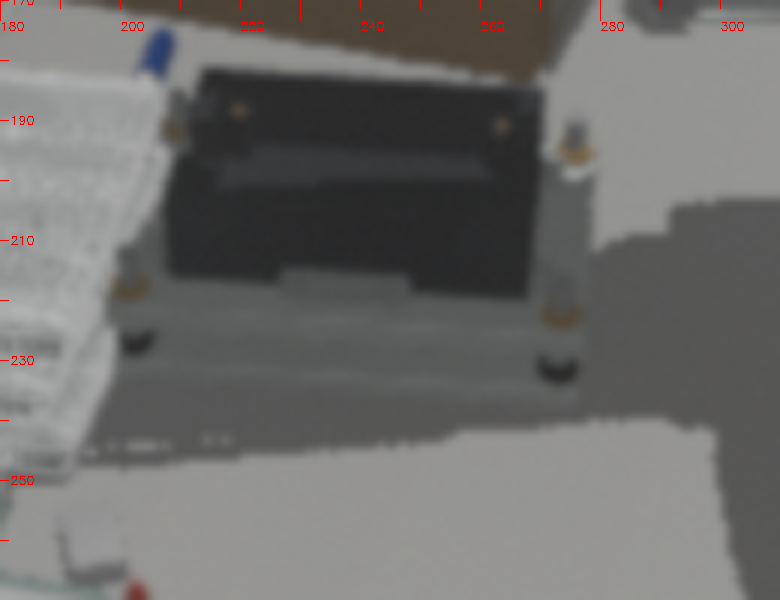

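View pics/c3.png

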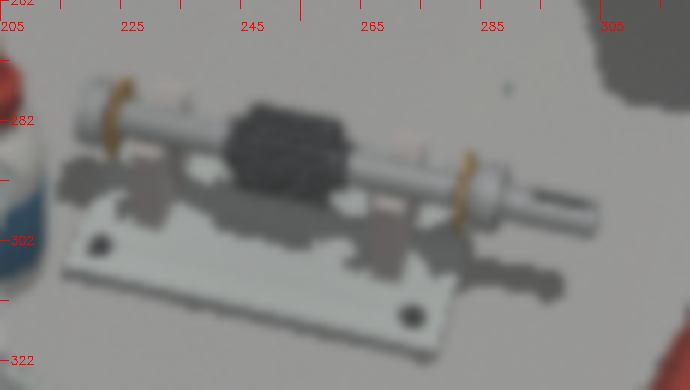

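View pics/c4.png

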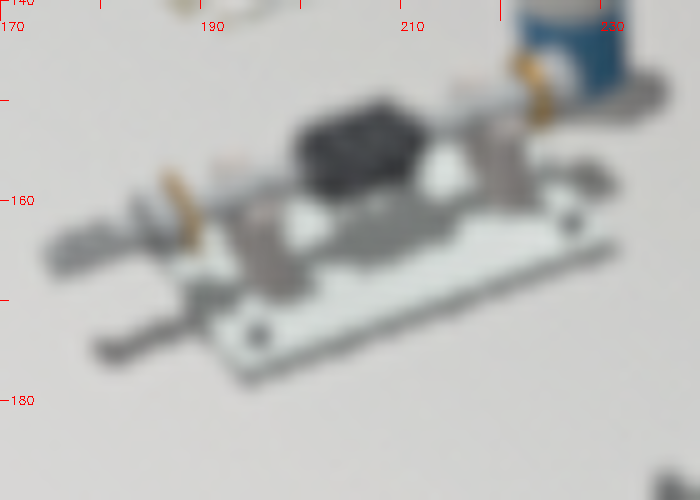

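View pics/c5.png

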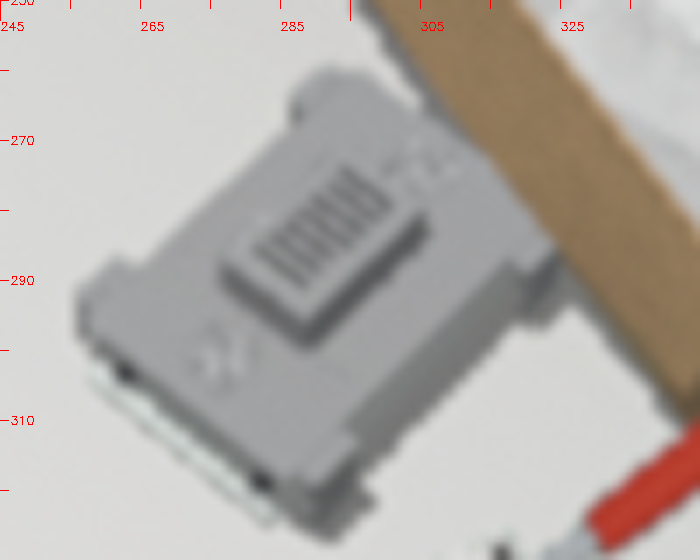

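View pics/c6.png

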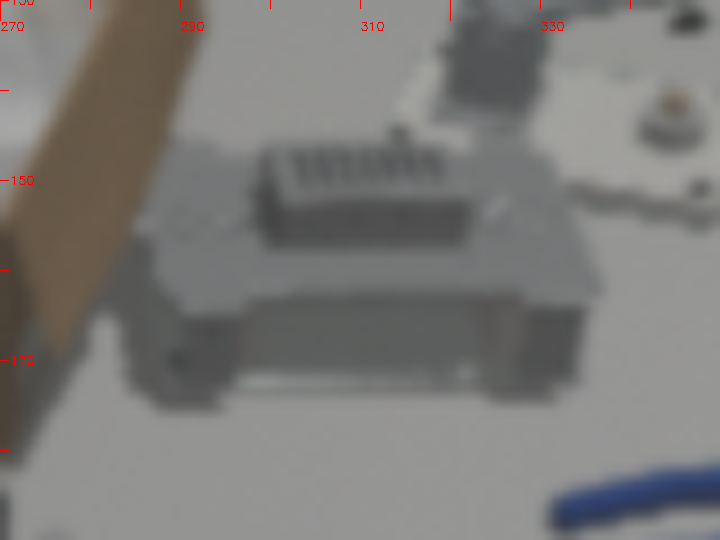

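```bash
python3 - <<'E'
from h import *
np.set_printoptions(precision=4,suppress=True)
a,b=load('scene0'),load('side0'); 
for n,p,q,z in [('gear',(205.5,155),(252.5,288),.04),('tip',(175.5,165.5),(303.5,298.5),.04),('end',(226,148.5),(219.5,280),.04),('hood',(291,281.5),(309,151),.059)]:
    print(n,onz(a,p,z),onz(b,q,z))
def tri(p,q):
    A=[];
    for s,uv in((a,p),(b,q)):
        K,R,t=cam(s);P=K@np.c_[R,t]
        A+= [uv[0]*P[2]-P[0],uv[1]*P[2]-P[1]]
    X=np.linalg.svd(np.array(A))[2][-1]; X=X[:3]/X[3]; return X,proj(a,X)-p,proj(b,X)-q
# corners: near-robot left (scene 242,183)= side (266,219)?
for p,q in [((242,183),(267,219)),((279,161.5),(207.5,216)),((300,177),(213,182))]: print(tri(p,q))
E
```

```text
gear [0.4865 0.2731 0.04  ] [0.4855 0.277  0.04  ]
tip [0.3898 0.2777 0.04  ] [0.3866 0.2804 0.04  ]
end [0.5537 0.2671 0.04  ] [0.5529 0.2718 0.04  ]
hood [ 0.4374 -0.2476  0.059 ] [ 0.4377 -0.2284  0.059 ]
(array([0.5014, 0.0898, 0.0608]), array([[-1.5835,  0.9524]]), array([[-2.719, -1.506]]))
(array([0.636 , 0.1089, 0.0613]), array([[-1.6598,  1.2941]]), array([[-3.0502, -2.0662]]))
(array([0.6448, 0.0098, 0.08  ]), array([[ 0.2169, -0.1813]]), array([[0.3554, 0.2495]]))
```

>>> send_rows(deltas=[{"ax":2,"fingers":1},{"ax":2},{"ax":2},{"ax":2},{"ax":2},{"ax":2},{"ax":2},{"ax":2},{"ax":2},{"dz":50},{"dx":-20},{}])

```text
validation failed for argument at $.de...
```

```bash
python3 - <<'E'
from h import *
s=snap('wrist','w1'); print(s['obs']['tool_pos'],s['obs']['orientation'],s['obs']['joint_pos'],s['obs']['clock'])
E
```

```text
[ 6.74658296e-01 -3.46306673e-05  2.50838036e-01] [   7.34083693   89.92536769 -172.66506437] [ 1.65071019e+01  2.05823484e+01  6.45528650e-01 -1.26490385e-02
 -7.01368588e+01 -1.65086978e+01] 0.15
```

View pics/w1.png

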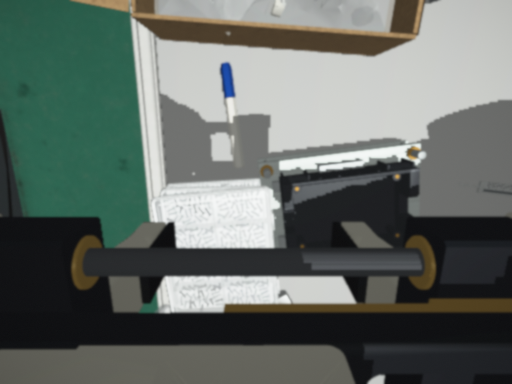

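>>> send_rows(deltas=[{"dx":0,"dy":0,"dz":0,"ax":2,"ay":0,"az":0,"fingers":1},{"dx":0,"dy":0,"dz":0,"ax":2,"ay":0,"az":0,"fingers":1},{"dx":0,"dy":0,"dz":0,"ax":2,"ay":0,"az":0,"fingers":1},{"dx":0,"dy":0,"dz":0,"ax":2,"ay":0,"az":0,"fingers":1},{"dx":0,"dy":0,"dz":0,"ax":2,"ay":0,"az":0,"fingers":1},{"dx":0,"dy":0,"dz":0,"ax":2,"ay":0,"az":0,"fingers":1},{"dx":0,"dy":0,"dz":0,"ax":2,"ay":0,"az":0,"fingers":1},{"dx":0,"dy":0,"dz":0,"ax":2,"ay":0,"az":0,"fingers":1},{"dx":0,"dy":0,"dz":0,"ax":2,"ay":0,"az":0,"fingers":1},{"dx":-20,"dy":0,"dz":50,"ax":0,"ay":0,"az":0,"fingers":1},{"dx":0,"dy":0,"dz":0,"ax":0,"ay":0,"az":0,"fingers":1}])

```text
clock: 1.58
tool_pos: [0.6757, 0.0525, 0.273]
orientation: [-73.5, 89.9, 16.6]
force: [0.9, -0.5, -0.2]
opening: 0.0878
```

```bash
python3 - <<'E'
from h import *
s=snap('wrist','w2'); print(s['obs']['tool_pos'],s['obs']['orientation'],s['obs']['joint_pos'],s['obs']['clock'])
E
```

```text
[0.675693   0.05246203 0.27296778] [-73.52138568  89.8560525   16.61882659] [ 2.08850918e+01  2.00734654e+01  2.77087614e+00  1.12248225e-02
 -7.25538625e+01 -1.10748231e+02] 1.575
```

View pics/w2.png

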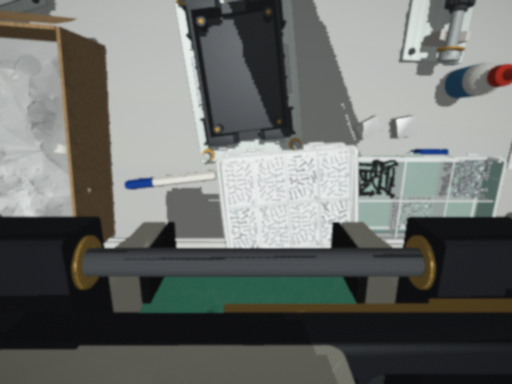

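>>> send_rows(deltas=[{"dx":-20,"dy":-50,"dz":0,"ax":0,"ay":0,"az":0,"fingers":1},{"dx":0,"dy":0,"dz":0,"ax":0,"ay":0,"az":0,"fingers":1},{"dx":0,"dy":0,"dz":0,"ax":0,"ay":0,"az":0,"fingers":1}])

```text
clock: 2.0
tool_pos: [0.7246, 0.0493, 0.2903]
orientation: [96.4, 89.9, -173.6]
force: [0.1, -0.6, -1.3]
opening: 0.0876
```

```bash
python3 - <<'E'
from h import *
s=snap('wrist','w3'); print(s['obs']['tool_pos'],s['obs']['orientation'],s['obs']['clock'])
crop('w3',160,0,160,200,4,'c7')
crop('w3',370,0,140,110,5,'c8')
E
```

```text
[0.72456308 0.04929938 0.29029074] [  96.44282723   89.89027246 -173.60781536] 2.0
```

View pics/c7.png

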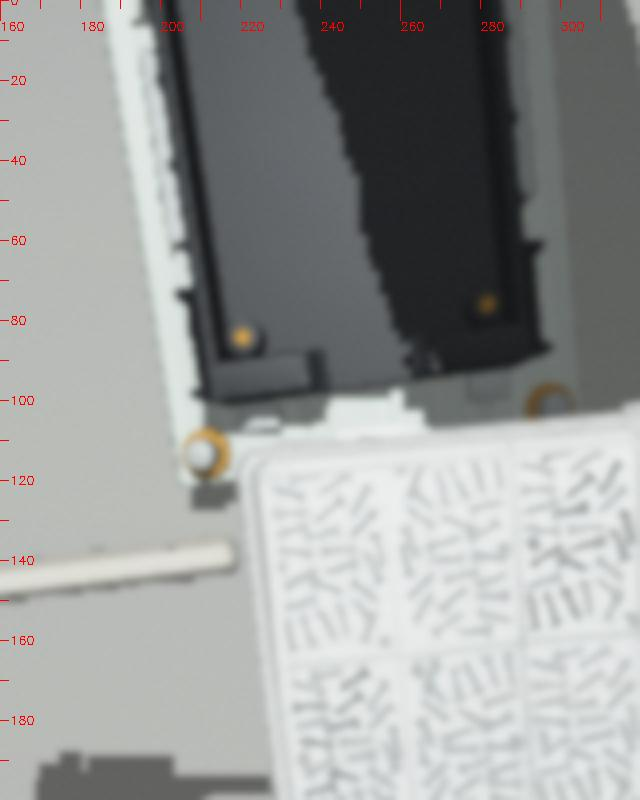

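View pics/c8.png

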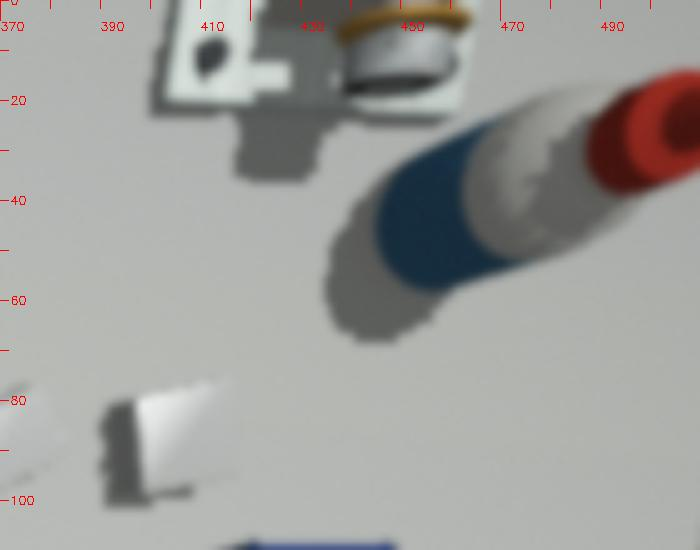

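>>> send_rows(deltas=[{"dx":10,"dy":55,"dz":0,"ax":0,"ay":0,"az":0,"fingers":1},{"dx":0,"dy":45,"dz":10,"ax":0,"ay":0,"az":0,"fingers":1},{"dx":0,"dy":0,"dz":0,"ax":0,"ay":0,"az":0,"fingers":1},{"dx":0,"dy":0,"dz":0,"ax":0,"ay":0,"az":0,"fingers":1}])

```text
clock: 2.55
tool_pos: [0.6247, 0.06, 0.2824]
orientation: [-69.4, 89.9, 20.6]
force: [-0.4, 0.0, -0.1]
opening: 0.0875
```

```bash
python3 - <<'E'
from h import *
s=snap('wrist','w4'); print(s['obs']['tool_pos'],s['obs']['orientation'],s['obs']['clock'])
crop('w4',165,20,160,200,4,'c7')
crop('w4',370,0,140,110,5,'c8')
E
```

```text
[0.62466602 0.0599571  0.28236764] [-69.40568615  89.92156079  20.62234558] 2.55
```

View pics/w4.png

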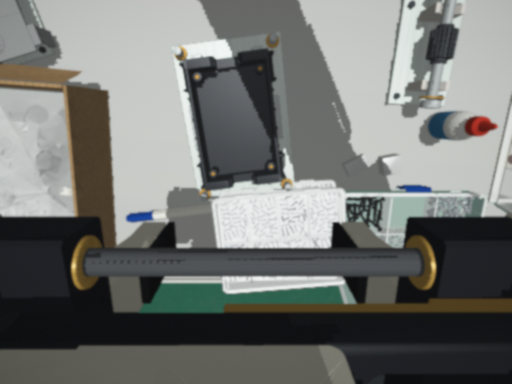

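View pics/c7.png

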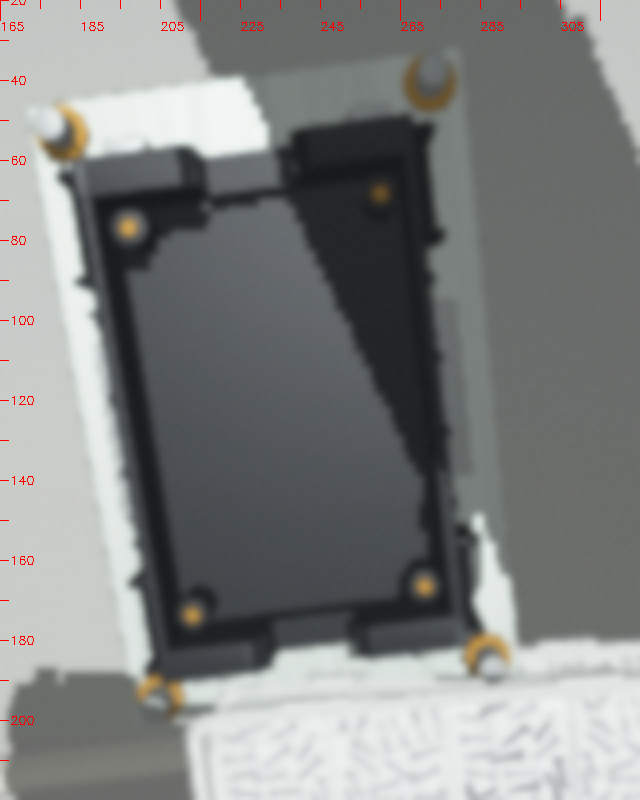

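View pics/c8.png

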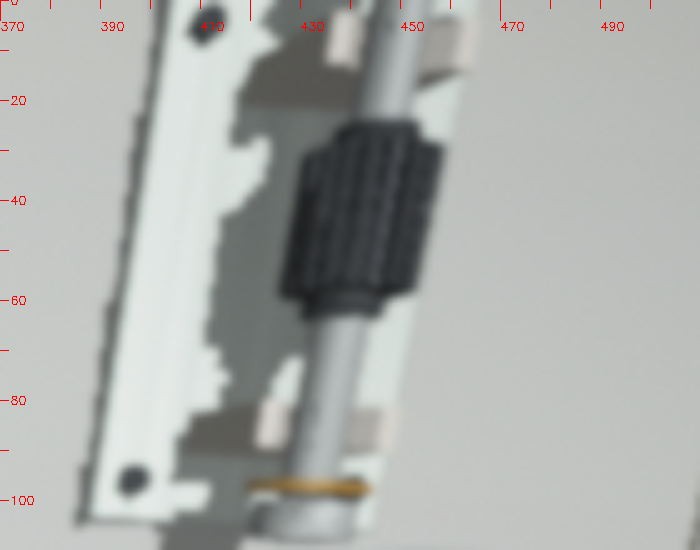

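```bash
cat > fit.py <<'E'
from h import *
from scipy.optimize import least_squares
np.set_printoptions(precision=4,suppress=True)
def rp(p,m):
    c,s=np.cos(p[3]),np.sin(p[3]); R=np.array([[c,-s,0],[s,c,0],[0,0,1]]); return (R@np.array(m,float).T).T/1000+p[:3]
def fit(obs,p0,fixz=None):
    # obs list of (snap, model pts mm, uv)
    def f(q):
        p=np.array(q) if fixz is None else np.array([q[0],q[1],fixz,q[2]])
        return np.concatenate([(proj(s,rp(p,m))-np.array(uv)).ravel() for s,m,uv in obs])
    r=least_squares(f,p0 if fixz is None else [p0[0],p0[1],p0[3]]); return r.x,r.fun.reshape(-1,2)
E
python3 - <<'E'
from fit import *
w=load('w4')
m=[(-44,70,0),(44,70,0),(-44,-70,0),(44,-70,0)]
# y axis -> -x world => yaw ~ 90deg ; x axis -> +y world(left). image right = +y world
uv=[(185,59.5),(268,49.5),(205,190),(280.5,180)]
p,r=fit([(w,m,uv)],[.575,.055,.09,np.pi/2]); print(p,np.degrees(p[3]));print(r)
for n in ['scene0','side0']: print(n,proj(load(n),rp(p,m)).tolist())
print(onz(w,(440,43),.04),onz(w,(432,97),.04), onz(w,(431,105),.04))
im=cv2.imread('pics/w4.png')
mm=m+[(-16.7,70,0),(16.7,70,0),(-16.7,60,0),(16.7,60,0),(-16.7,-60,0),(16.7,-60,0),(-16.7,-70,0),(16.7,-70,0),(40,60,0),(-40,60,0),(40,-60,0),(-40,-60,0),(12,60,-24),(-12,60,-24),(12,70,-24),(-12,70,-24),(12,-60,-24),(-12,-60,-24),(62,92,-52),(-62,92,-52),(62,-92,-52),(-62,-92,-52)]
im=cv2.resize(im[20:220,165:325],None,fx=4,fy=4,interpolation=cv2.INTER_CUBIC)
for u,v in proj(w,rp(p,mm)): cv2.circle(im,(int((u-165)*4),int((v-20)*4)),3,(0,0,255),-1)
cv2.imwrite('pics/o1.png',im)
E
```

```text
[0.5724 0.0402 0.0764 1.6848] 96.52925680130433
[[-0.72    0.4183]
 [ 0.4255 -0.0488]
 [ 0.1848 -1.0146]
 [ 0.1389  0.598 ]]
scene0 [[262.0064091993856, 201.4724762577283], [241.7081707953281, 183.25876525162602], [301.91127117356746, 178.6045444957649], [281.0711496797595, 162.03187859338445]]
side0 [[270.25360843845607, 185.99771734678785], [267.21015897815965, 208.53106190120454], [213.23791135917438, 182.11133803390703], [205.9735613371169, 204.10986425120873]]
[0.485  0.2726 0.04  ] [0.5437 0.2726 0.04  ] [0.5528 0.2728 0.04  ]
```

View pics/o1.png

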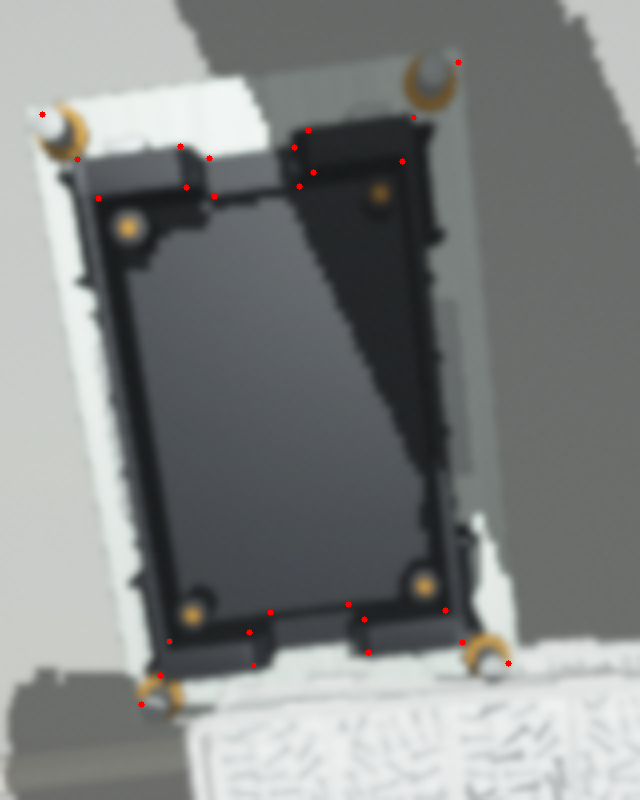

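```bash
python3 - <<'E'
from fit import *
w=load('w4')
for uv in [(447.6,16),(443.2,42),(436,84),(432,102)]: print(onz(w,uv,.04))
m=[(-44,70,0),(44,70,0),(-44,-70,0),(44,-70,0)]
uv=[(185,59.5),(268,49.5),(205,190),(280.5,180)]
for ob in [[(load('scene0'),[m[1],m[2],m[3]],[(241.7,183),(300,177),(280,161.5)]),(load('side0'),[m[0],m[2]],[(269.5,185),(212.5,181.5)])]]:
  p,r=fit([(w,m,uv)]+ob,[.575,.055,.09,np.pi/2]); print(p,r)
print(onz(w,(45,48),.039),onz(w,(70,88),.0)) 
# carton top corner
print(onz(w,(80,70),.13),onz(w,(108,92),.13),onz(w,(66,87),.13))
E
```

```text
[0.4575 0.2765 0.04  ]
[0.4839 0.276  0.04  ]
[0.5291 0.275  0.04  ]
[0.5494 0.2735 0.04  ]
[0.5724 0.0405 0.0782 1.6887] [[-1.0104  0.3189]
 [ 0.5597 -0.5761]
 [ 0.5041 -0.5285]
 [ 0.807   0.7507]
 [-0.0785 -0.2094]
 [ 1.843   0.9722]
 [ 0.8983 -0.0369]
 [ 0.704   0.3996]
 [ 0.5822  0.1448]]
[ 0.49  -0.178  0.039] [ 0.5311 -0.1787  0.    ]
[ 0.5237 -0.0928  0.13  ] [ 0.5422 -0.0704  0.13  ] [ 0.5379 -0.1075  0.13  ]
```

>>> send_rows(deltas=[{"dx":0,"dy":15,"dz":54,"ax":0,"ay":0,"az":0,"fingers":1},{"dx":20,"dy":15,"dz":54,"ax":0,"ay":0,"az":0,"fingers":1},{"dx":30,"dy":15,"dz":54,"ax":0,"ay":0,"az":0,"fingers":1},{"dx":30,"dy":20,"dz":53,"ax":0,"ay":0,"az":0,"fingers":1},{"dx":0,"dy":0,"dz":0,"ax":0,"ay":0,"az":0,"fingers":1},{"dx":0,"dy":0,"dz":0,"ax":0,"ay":0,"az":0,"fingers":1}])

```text
clock: 3.35
tool_pos: [0.5612, 0.2729, 0.2024]
orientation: [154.4, 89.9, -115.5]
force: [0.4, -1.2, 1.2]
opening: 0.0875
```

```bash
python3 - <<'E'
from h import *
from scipy.spatial.transform import Rotation as Ro
s=snap('wrist','w5'); print(s['obs']['tool_pos'],Ro.from_euler('xyz',s['obs']['orientation'],degrees=True).as_matrix(),s['obs']['clock'])
crop('w5',180,10,160,200,4,'c9')
E
```

```text
[0.56123116 0.27293441 0.20239706] [[-3.96787026e-04 -9.99999735e-01 -6.10567149e-04]
 [-8.30387092e-04 -6.10237499e-04  9.99999469e-01]
 [-9.99999577e-01  3.97293822e-04 -8.30144738e-04]] 3.35
```

View pics/c9.png

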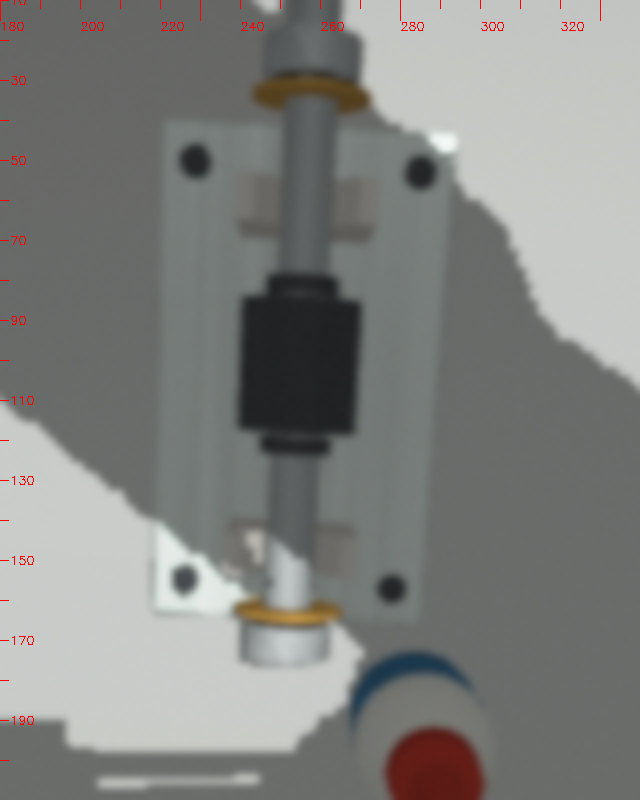

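```bash
python3 - <<'E'
from fit import *
w=load('w5')
for uv in [(257.7,33.5),(255,101),(252,163)]: print(onz(w,uv,.04))
m=[(0,58.5-1,0),(0,0,0),(0,-57.5,0)]
print(fit([(w,m,[(257.7,33.5),(255,101),(252,163)])],[.485,.275,.04,1.6],fixz=.04))
print(onz(w,(290,199),.107), onz(w,(284,175),.05))
E
```

```text
[0.4285 0.277  0.04  ]
[0.486  0.2747 0.04  ]
[0.5449 0.2718 0.04  ]
(array([0.4864, 0.2745, 1.5265]), array([[ 0.0584,  0.5618],
       [-0.1978,  0.3683],
       [ 0.1438, -1.1033]]))
[0.5618 0.3022 0.107 ] [0.5549 0.3028 0.05  ]
```

>>> send_rows(deltas=[{"dx":0,"dy":40,"dz":1,"ax":0,"ay":0,"az":0,"fingers":1},{"dx":0,"dy":35,"dz":0.5,"ax":0.5,"ay":0,"az":0,"fingers":1},{"dx":50,"dy":0,"dz":0,"ax":0,"ay":0,"az":0,"fingers":1},{"dx":50,"dy":0,"dz":0,"ax":0,"ay":0,"az":0,"fingers":1},{"dx":0,"dy":0,"dz":0,"ax":0,"ay":0,"az":0,"fingers":1},{"dx":0,"dy":0,"dz":0,"ax":0,"ay":0,"az":0,"fingers":1}])

```text
clock: 4.15
tool_pos: [0.4873, 0.2744, 0.1048]
orientation: [-57.8, 89.9, 29.7]
force: [-0.1, 0.4, 0.8]
opening: 0.0878
```

```bash
python3 - <<'E'
from h import *
s=snap('wrist','w6'); print(s['obs']['tool_pos'],s['obs']['clock'])
E
```

```text
[0.48729139 0.27444001 0.10475405] 4.15
```

View pics/w6.png

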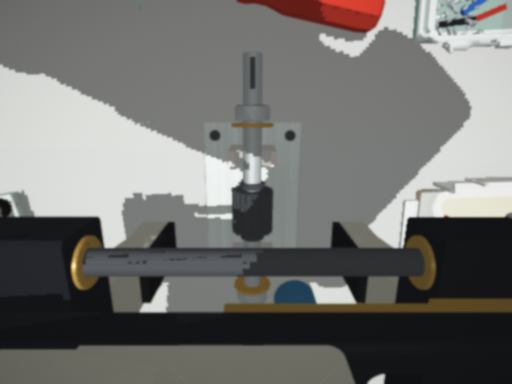

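>>> send_rows(deltas=[{"dx":30,"dy":1,"dz":0,"ax":0,"ay":0,"az":0,"fingers":1},{"dx":24,"dy":0,"dz":0,"ax":0,"ay":0,"az":0,"fingers":1},{"dx":0,"dy":0,"dz":0,"ax":0,"ay":0,"az":0,"fingers":1},{"dx":0,"dy":0,"dz":0,"ax":0,"ay":0,"az":0,"fingers":0},{"dx":0,"dy":0,"dz":0,"ax":0,"ay":0,"az":0,"fingers":0},{"dx":0,"dy":0,"dz":0,"ax":0,"ay":0,"az":0,"fingers":0},{"dx":0,"dy":0,"dz":0,"ax":0,"ay":0,"az":0,"fingers":0},{"dx":0,"dy":0,"dz":0,"ax":0,"ay":0,"az":0,"fingers":0}])

```text
clock: 5.2
tool_pos: [0.4847, 0.2743, 0.0489]
orientation: [-55.2, 90.0, 32.4]
force: [0.3, -0.3, -1.4]
opening: 0.0431
```

>>> send_rows(deltas=[{"dx":0,"dy":0,"dz":0,"ax":0,"ay":0,"az":0,"fingers":0},{"dx":0,"dy":0,"dz":0,"ax":0,"ay":0,"az":0,"fingers":0},{"dx":0,"dy":0,"dz":0,"ax":0,"ay":0,"az":0,"fingers":0},{"dx":0,"dy":0,"dz":0,"ax":0,"ay":0,"az":0,"fingers":0}])

```text
clock: 5.7
tool_pos: [0.4846, 0.2739, 0.0487]
orientation: [150.5, 90.0, -122.0]
force: [1.4, -3.7, 0.3]
opening: 0.0273
```

>>> send_rows(deltas=[{"dx":-20,"dy":0,"dz":0,"ax":0,"ay":0,"az":0,"fingers":0},{"dx":-50,"dy":0,"dz":0,"ax":0,"ay":0,"az":0,"fingers":0},{"dx":-40,"dy":-18,"dz":-29,"ax":0,"ay":0,"az":0,"fingers":0},{"dx":0,"dy":-20,"dz":-50,"ax":0,"ay":0,"az":0,"fingers":0},{"dx":0,"dy":-20,"dz":-50,"ax":0,"ay":0,"az":0,"fingers":0},{"dx":0,"dy":-20,"dz":-50,"ax":0,"ay":0,"az":0,"fingers":0},{"dx":0,"dy":-20,"dz":-50,"ax":0,"ay":0,"az":0,"fingers":0},{"dx":0,"dy":0,"dz":0,"ax":-1.84,"ay":0,"az":0,"fingers":0},{"dx":0,"dy":0,"dz":0,"ax":0,"ay":0,"az":0,"fingers":0},{"dx":0,"dy":0,"dz":0,"ax":0,"ay":0,"az":0,"fingers":0}])

```text
clock: 6.95
tool_pos: [0.5724, 0.0418, 0.1586]
orientation: [43.9, 90.0, 140.4]
force: [-1.0, -0.3, -2.8]
opening: 0.0271
```

```bash
python3 - <<'E'
from h import *
from scipy.spatial.transform import Rotation as Ro
s=snap('wrist','w7'); print(s['obs']['tool_pos'],Ro.from_euler('xyz',s['obs']['orientation'],degrees=True).as_matrix(),s['obs']['clock'],s['obs']['force'],s['obs']['opening'])
crop('w7',160,0,190,220,4,'c10')
snap('side','s7');snap('scene','sc7')
E
```

```text
[0.57243584 0.04179261 0.15858689] [[-2.75210765e-04 -9.93490814e-01 -1.13911922e-01]
 [ 2.27370040e-04 -1.13911985e-01  9.93490819e-01]
 [-9.99999936e-01  2.47519210e-04  2.57239850e-04]] 6.95 [-0.95102841 -0.26589514 -2.78556388] 0.027099433802955354
```

View pics/w7.png

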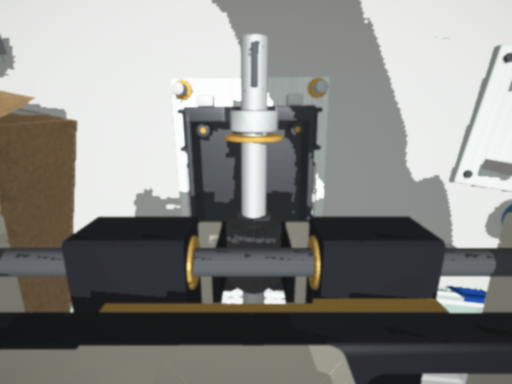

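View pics/c10.png

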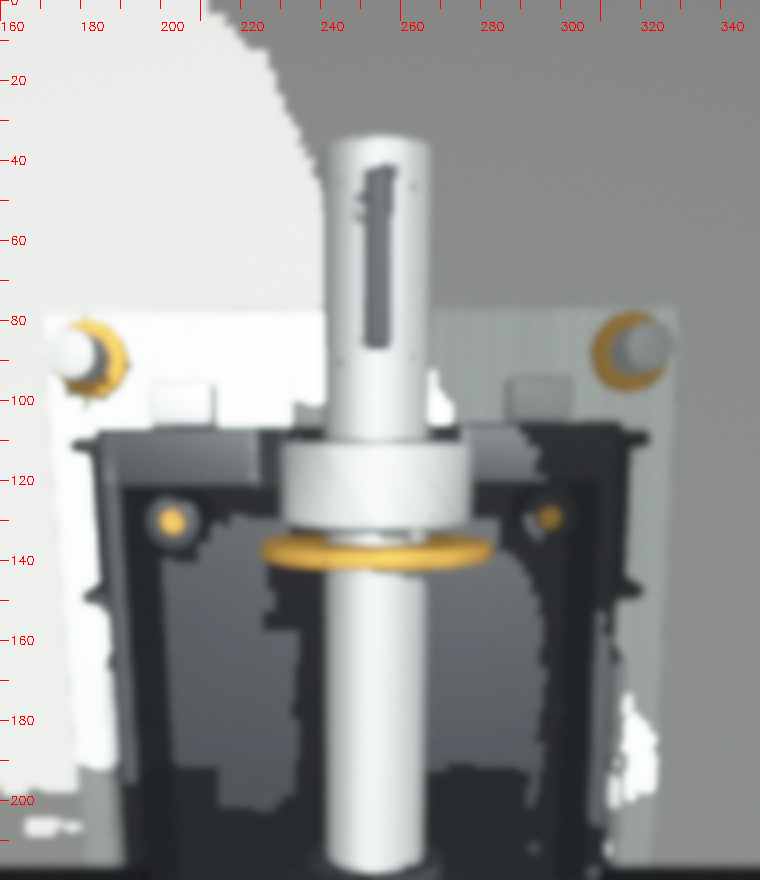

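View pics/s7.png

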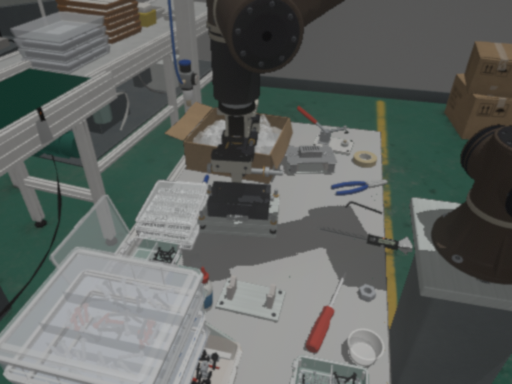

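```bash
python3 - <<'E'
from fit import *
w=load('w4');v=load('w7')
m=[(-44,70,0),(44,70,0),(-44,-70,0),(44,-70,0)]
uv=[(185,59.5),(268,49.5),(205,190),(280.5,180)]
near=(v,[(-44,70,0),(44,70,0),(-40,60,0),(40,60,0)],[(184.7,107.5),(317.3,106.3),(190.5,121),(311,121)])
ob=[(load('scene0'),[m[1],m[2],m[3]],[(241.7,183),(300,177),(280,161.5)]),(load('side0'),[m[0],m[2]],[(269.5,185),(212.5,181.5)])]
for o in [[near],[near,(w,m,uv)],[near,(w,m,uv)]+ob]:
  p,r=fit(o,[.575,.055,.09,np.pi/2]); print(p,np.degrees(p[3]),r.tolist())
z=v['obs']['tool_pos'][2]-.0087
# shaft: tip & washer & bearing
s,r=fit([(v,[(0,100,0),(0,57.5,0),(0,69.5,11)],[(254.8,36),(254.2,138),(254,110.5)])],[.572,.04,z,1.68]);print('shaft free z',s,np.degrees(s[3]),r.tolist(),z)
s,r=fit([(v,[(0,100,0),(0,57.5,0),(0,69.5,11)],[(254.8,36),(254.2,138),(254,110.5)])],[.572,.04,z,1.68],fixz=z);print('shaft',s,np.degrees(s[2]),r.tolist())
E
```

```text
[0.5726 0.0406 0.0848 1.6889] 96.76817907118497 [[-0.45470203717420077, -0.9796264424716838], [0.11251991522300386, -0.4125413683322279], [0.6765906930412484, 0.9846211342555904], [-0.32981233717521263, 0.4257859062182945]]
[0.5726 0.0405 0.0817 1.6868] 96.64802823867295 [[0.589012738581971, -1.1443889213116591], [-0.8084273159063287, -0.2824331918438645], [1.5766623274816425, 0.6111562174219642], [-1.1702045350524486, 0.3133233190625475], [-1.701912795466228, -0.10150751190094098], [0.7912953297873173, -0.9382809730164823], [-0.139959607297925, 0.36142801991789497], [0.9000823539660701, 1.7070831762498528]]
[0.5725 0.0406 0.0805 1.689 ] 96.77518772195464 [[0.9485442668792814, -1.0390967433937988], [-1.1768388826874343, -0.47581822748541924], [1.9254503657268174, 0.6164397537122994], [-1.466418960198041, 0.05386894699168465], [-1.4517601613406725, 0.14167879468962497], [0.7034126191005612, -0.8594667599628139], [0.2793664421423614, 0.11325718339108448], [1.0526539406123447, 1.3203098994575555], [-0.06775833894397465, -0.843522092184287], [1.9203227443446167, 0.3256327514746147], [0.9427436887533531, -0.6741297291654575], [0.6665774222169603, -0.368327905838413], [0.463791296682615, -0.6109514874883075]]
shaft free z [0.5742 0.042  0.1521 1.6778] 96.12986950016291 [[-0.07623024015822466, -0.10170481130348463], [-0.21061383583224824, -0.31000944120157214], [0.26441749981543694, 0.378918248793525]] 0.14988688557966673
shaft [0.5741 0.042  1.6778] 96.1300272239149 [[-0.08243747937274293, 0.8004221949770027], [-0.2050706429737943, -1.0050721634644049], [0.2659131139090505, 0.05403354535063443]]
```

>>> send_rows(deltas=[{"dx":20,"dy":1.8,"dz":-1.3,"ax":-0.1,"ay":0,"az":0,"fingers":0},{"dx":25,"dy":0,"dz":0,"ax":0,"ay":0,"az":0,"fingers":0},{"dx":5,"dy":0,"dz":0,"ax":0,"ay":0,"az":0,"fingers":0},{"dx":0,"dy":0,"dz":0,"ax":0,"ay":0,"az":0,"fingers":0}])

```text
clock: 7.6
tool_pos: [0.5712, 0.0401, 0.1091]
orientation: [153.8, 90.0, -109.0]
force: [1.0, 0.5, -2.1]
opening: 0.0272
```

```bash
python3 - <<'E'
from h import *
s=snap('wrist','w8'); print(s['obs']['tool_pos'],s['obs']['clock'],s['obs']['force'],s['obs']['opening'])
crop('w8',150,20,200,200,4,'c11')
snap('side','s8');snap('scene','sc8')
crop('side0',0,0,10,10,1,'x')
crop('s8',180,160,120,80,6,'c12')
crop('sc8',220,130,120,100,6,'c13')
E
```

```text
[0.57117625 0.04006654 0.10905599] 7.6 [ 0.99811776  0.4727611  -2.08269839] 0.027229486672755026
```

View pics/c11.png

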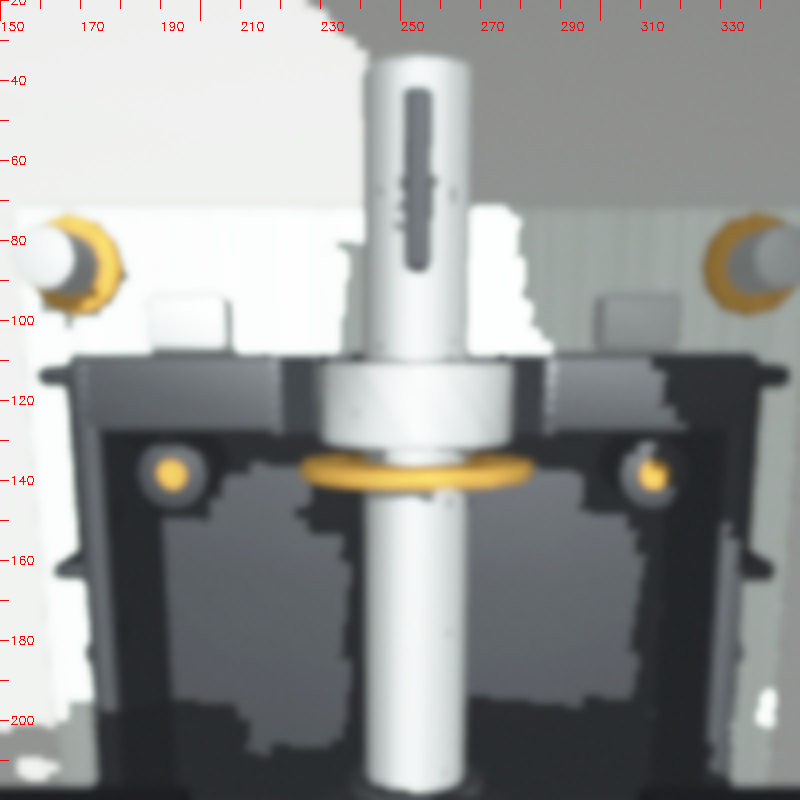

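View pics/c12.png

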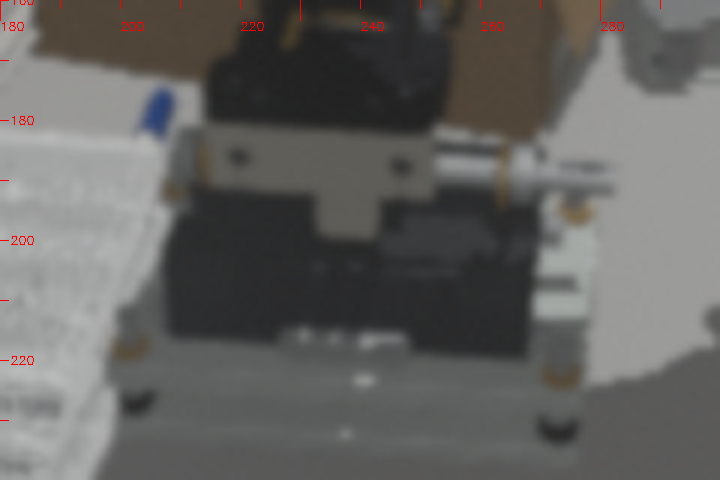

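View pics/c13.png

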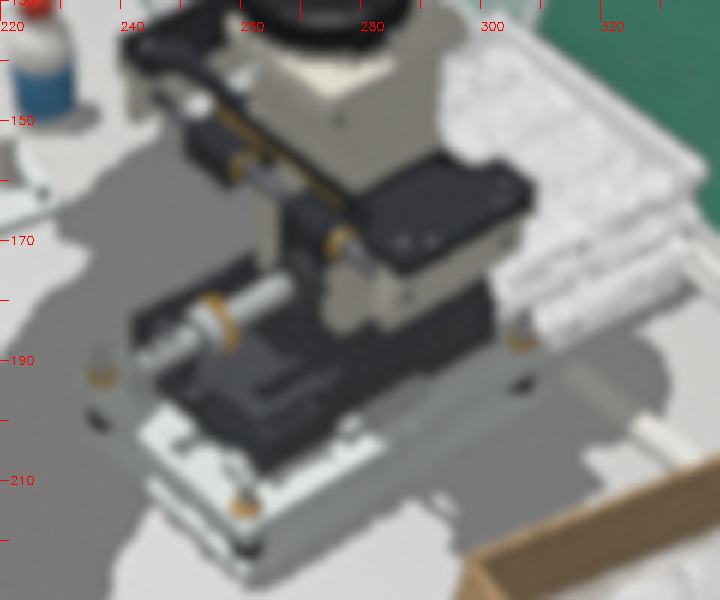

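```bash
python3 - <<'E'
from fit import *
v=load('w8')
M=[(-44,70,0),(44,70,0),(-40,60,0),(40,60,0),(-16.7,70,0),(16.7,70,0),(-16.7,60,0),(16.7,60,0)]
U=[(168,109.2),(338.7,109.2),(174.5,127.5),(331.5,127.5),(220.7,109.5),(288,109.5),(220.3,127.5),(286.5,127.5)]
p,r=fit([(v,M,U)],[.575,.055,.09,np.pi/2]); print(p,np.degrees(p[3]),r.tolist())
w=load('w4')
m=[(-44,70,0),(44,70,0),(-44,-70,0),(44,-70,0)]
uv=[(185,59.5),(268,49.5),(205,190),(280.5,180)]
p,r=fit([(v,M,U),(w,m,uv)],[.575,.055,.09,np.pi/2]); print(p,np.degrees(p[3]),r.tolist())
z=v['obs']['tool_pos'][2]-.0087
s,r=fit([(v,[(0,100,0),(0,57.5,0),(0,69.5,11)],[(254.6,36),(254.2,138),(254.2,111.)])],[.572,.04,z,1.68],fixz=z);print('shaft',s,np.degrees(s[2]),r.tolist(),z)
s,r=fit([(v,[(0,100,0),(0,57.5,0),(0,69.5,11)],[(254.6,36),(254.2,138),(254.2,111.)])],[.572,.04,z,1.68]);print('shaft',s,np.degrees(s[3]),r.tolist(),z)
print(proj(v,rp([*p[:2],p[2]-.013,p[3]],[(0,58.5,0),(0,57.5,0)])))
E
```

```text
[0.5725 0.0404 0.0834 1.6953] 97.13285430143739 [[-0.9866857656292893, -0.8642698247442269], [1.3801492786583935, -0.7002799425867892], [1.6720982874366257, 0.8718409243779774], [-0.6326710923435144, 1.0244996621440805], [-0.009202525961143238, -1.1134076006288893], [-1.622473571610442, -1.0511659877986403], [0.917396961864597, 0.9162932220369271], [-0.6973454812824684, 0.9800282438433783]]
[0.5725 0.0402 0.0824 1.6923] 96.95989370497763 [[-0.28825994927706233, -1.1004892468917689], [0.8978681507846318, -0.40012906081950916], [2.2430530762296144, 0.533211558594644], [-1.0995199599303191, 1.1572904521839007], [0.3396561264238187, -1.1832015015777841], [-1.721745431605541, -0.9173829771339115], [1.198978945830305, 0.714987534219091], [-0.8490454315689249, 0.975540471744921], [-2.411948777022758, 0.05722128248857672], [0.18240480963754635, -1.308970973178333], [-0.08111795891952056, 0.6406509319176621], [1.0507979343538523, 1.566123854149339]]
shaft [0.5729 0.0405 1.6925] 96.97519571409522 [[-0.03408662346336655, 0.9769197271348204], [-0.08054717534116662, -0.8485403957981248], [0.10633899091953936, -0.26778894939843667]] 0.10035598602412509
shaft [0.573  0.0405 0.1028 1.6925] 96.97556247646493 [[-0.030457808260592856, -0.025049096874099064], [-0.08416331791298148, -0.07653920870527031], [0.10564540584749693, 0.09347980199670758]] 0.10035598602412509
[[253.5528 129.5497]
 [253.5452 131.3531]]
```

>>> send_rows(deltas=[{"dx":8,"dy":0.4,"dz":0,"ax":0,"ay":0,"az":0,"fingers":0},{"dx":8,"dy":0,"dz":0,"ax":0,"ay":0,"az":0,"fingers":0},{"dx":6,"dy":0,"dz":0,"ax":0,"ay":0,"az":0,"fingers":0},{"dx":0,"dy":0,"dz":0,"ax":0,"ay":0,"az":0,"fingers":0}])

```text
clock: 8.25
tool_pos: [0.5702, 0.0395, 0.086]
orientation: [103.6, 89.9, -159.2]
force: [-0.4, 0.3, -3.1]
opening: 0.0272
```

```bash
python3 - <<'E'
from h import *
s=snap('wrist','w9'); print(s['obs']['tool_pos'],s['obs']['clock'],s['obs']['force'],s['obs']['opening'])
crop('w9',150,20,200,200,4,'c14')
E
```

```text
[0.57019662 0.03950426 0.08602162] 8.25 [-0.41143759  0.26042379 -3.0819473 ] 0.027150391366505964
```

View pics/c14.png

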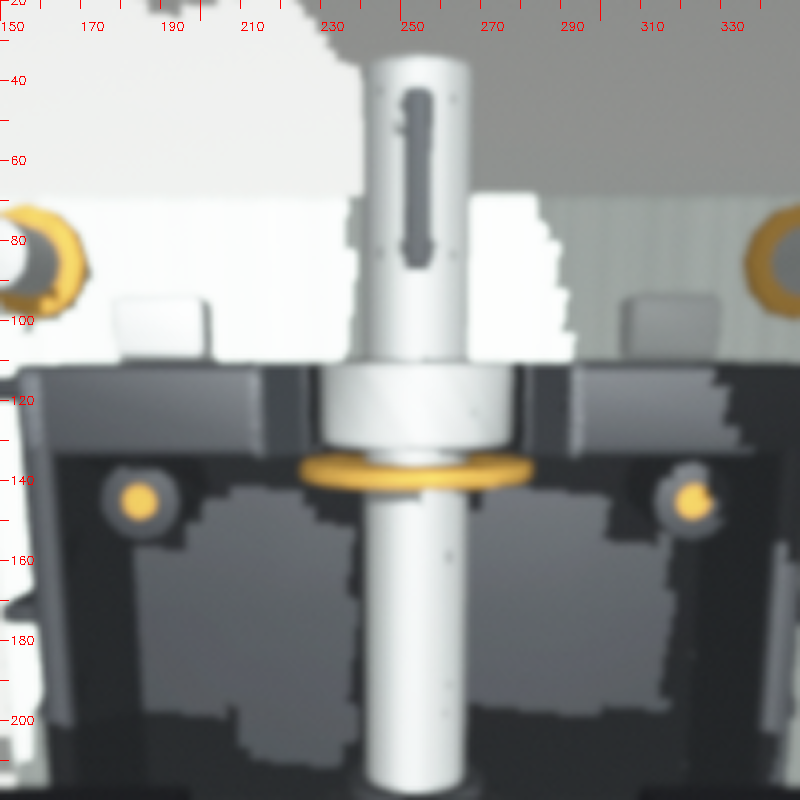

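>>> send_rows(deltas=[{"dx":3,"dy":0,"dz":0,"ax":0,"ay":0,"az":0,"fingers":0},{"dx":2,"dy":0,"dz":0,"ax":0,"ay":0,"az":0,"fingers":0},{"dx":0,"dy":0,"dz":0,"ax":0,"ay":0,"az":0,"fingers":0}])

```text
clock: 8.68
tool_pos: [0.5705, 0.0397, 0.0817]
orientation: [98.3, 90.0, -164.5]
force: [0.5, -0.5, -2.0]
opening: 0.0272
```

>>> send_rows(deltas=[{"dx":2,"dy":0,"dz":0,"ax":0,"ay":0,"az":0,"fingers":0},{"dx":1,"dy":0,"dz":0,"ax":0,"ay":0,"az":0,"fingers":0},{"dx":0,"dy":0,"dz":0,"ax":0,"ay":0,"az":0,"fingers":0}])

```text
clock: 9.05
tool_pos: [0.5708, 0.0397, 0.0795]
orientation: [-94.8, 90.0, 2.5]
force: [-2.1, -0.3, 4.0]
opening: 0.0273
```

>>> send_rows(deltas=[{"dx":1,"dy":0,"dz":0,"ax":0,"ay":0,"az":0,"fingers":0},{"dx":0,"dy":0,"dz":0,"ax":0,"ay":0,"az":0,"fingers":0}])

```text
clock: 9.3
tool_pos: [0.5708, 0.0397, 0.0788]
orientation: [-94.3, 90.0, 2.9]
force: [-3.7, 0.9, 7.5]
opening: 0.0272
```

```bash
python3 - <<'E'
from h import *
s=snap('wrist','w10'); print(s['obs']['tool_pos'],s['obs']['clock'],s['obs']['force'],s['obs']['moment'],s['obs']['opening'])
crop('w10',150,20,200,200,4,'c15')
snap('side','s10');snap('scene','sc10')
crop('s10',190,160,120,80,6,'c16')
E
```

```text
[0.57082945 0.03972236 0.07883256] 9.3 [-3.65170407  0.90289567  7.48875567] [ 0.13236291  1.27800271 -0.00470263] 0.02724622926538196
```

View pics/c15.png

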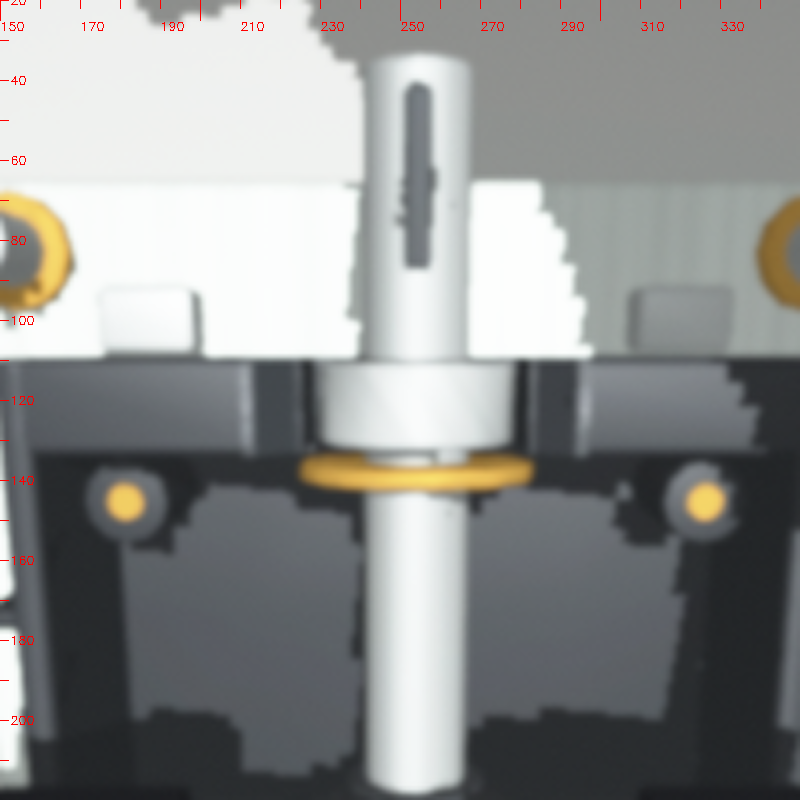

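View pics/c16.png

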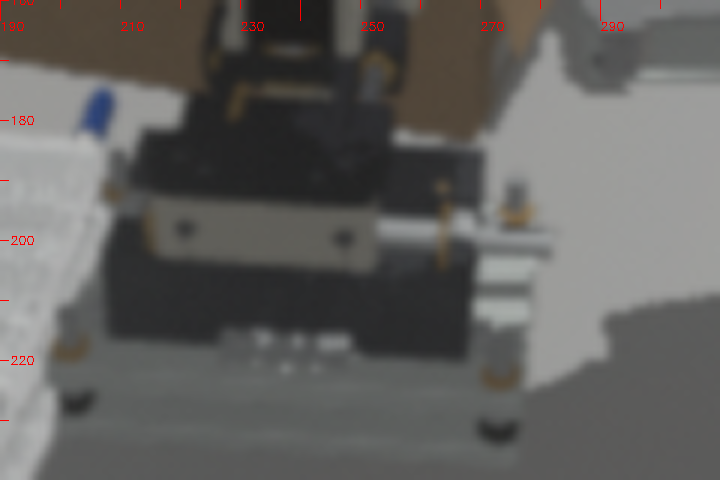

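>>> send_rows(deltas=[{"dx":0,"dy":0,"dz":0,"ax":0,"ay":0,"az":0,"fingers":0.36},{"dx":0,"dy":0,"dz":0,"ax":0,"ay":0,"az":0,"fingers":0.36},{"dx":0,"dy":0,"dz":0,"ax":0,"ay":0,"az":0,"fingers":0.36}])

```text
clock: 9.82
tool_pos: [0.5707, 0.0397, 0.0777]
orientation: [-80.9, 90.0, 16.3]
force: [-0.3, 0.4, 0.9]
opening: 0.0316
```

>>> send_rows(deltas=[{"dx":-5,"dy":0,"dz":0,"ax":0,"ay":0,"az":0,"fingers":0.36},{"dx":-20,"dy":0,"dz":0,"ax":0,"ay":0,"az":0,"fingers":0.36},{"dx":-40,"dy":0,"dz":0,"ax":0,"ay":0,"az":0,"fingers":0.36},{"dx":-50,"dy":0,"dz":0,"ax":0,"ay":0,"az":0,"fingers":0.7},{"dx":-20,"dy":-40,"dz":0,"ax":0,"ay":0,"az":0,"fingers":1},{"dx":0,"dy":-35,"dz":0,"ax":0,"ay":0,"az":0,"fingers":1},{"dx":0,"dy":0,"dz":0,"ax":0,"ay":0,"az":0,"fingers":1},{"dx":0,"dy":0,"dz":0,"ax":0,"ay":0,"az":0,"fingers":1}])

```text
clock: 10.82
tool_pos: [0.6443, 0.0489, 0.2123]
orientation: [95.3, 89.9, -167.5]
force: [-0.8, 0.0, 0.0]
opening: 0.076
```

```bash
python3 - <<'E'
from h import *
s=snap('wrist','w11'); print(s['obs']['tool_pos'],s['obs']['clock'],s['obs']['force'],s['obs']['moment'],s['obs']['opening'])
crop('w11',165,10,180,210,4,'c17')
E
```

```text
[0.64430899 0.04885859 0.21227889] 10.825 [-0.83562346  0.01394665  0.01314616] [-0.05417354 -0.07218013 -0.01363087] 0.07598120601634918
```

View pics/c17.png

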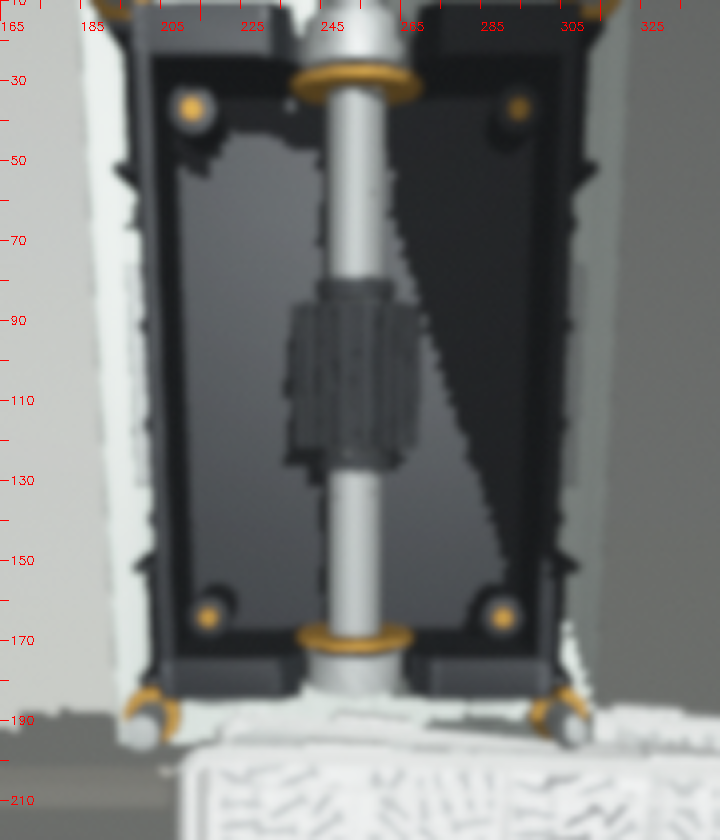

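>>> send_rows(deltas=[{"dx":-15,"dy":33,"dz":-52,"ax":0,"ay":0,"az":0,"fingers":1},{"dx":-15,"dy":33,"dz":-52,"ax":0,"ay":0,"az":0,"fingers":1},{"dx":-15,"dy":33,"dz":-52,"ax":0,"ay":0,"az":0,"fingers":1},{"dx":-10,"dy":33,"dz":-52,"ax":0,"ay":0,"az":0,"fingers":1},{"dx":0,"dy":33,"dz":-52,"ax":0,"ay":0,"az":0,"fingers":1},{"dx":0,"dy":0,"dz":0,"ax":0,"ay":0,"az":0,"fingers":1},{"dx":0,"dy":0,"dz":0,"ax":0,"ay":0,"az":0,"fingers":1}])

```text
clock: 11.75
tool_pos: [0.5144, -0.2273, 0.2675]
orientation: [-89.0, 90.0, 8.1]
force: [-0.3, -0.5, 0.4]
opening: 0.0877
```

```bash
python3 - <<'E'
from h import *
s=snap('wrist','w12'); print(s['obs']['tool_pos'],s['obs']['clock'],s['obs']['opening'])
E
```

```text
[ 0.51438785 -0.22727063  0.26747713] 11.75 0.08770456765455761
```

View pics/w12.png

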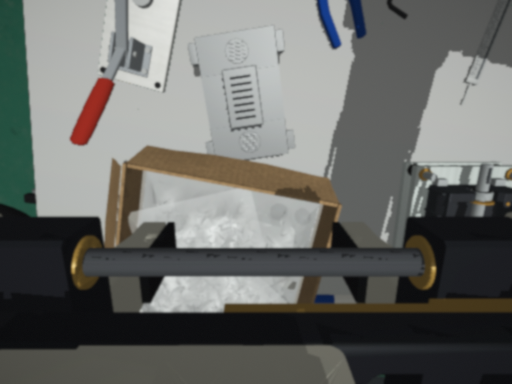

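```bash
python3 - <<'E'
from h import *
crop('w12',180,15,125,155,5,'c18')
E
```

```text
(no output)
```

View pics/c18.png

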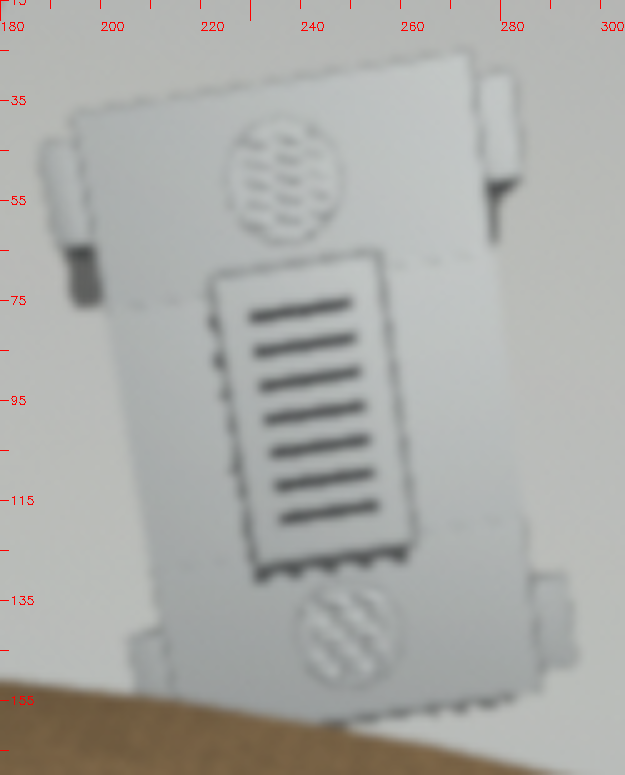

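```bash
python3 - <<'E'
from fit import *
w=load('w12')
M=[(-44,70,3.5),(44,70,3.5),(44,-70,3.5),(-18,31,23),(18,31,23),(18,-31,23),(-18,-31,23),(0,50,5),(0,-50,5)]
U=[(193.6,38),(274.4,25),(288,153),(222,70),(256,65),(262.4,124),(231,127.4),(237,51),(249.6,142)]
p,r=fit([(w,M,U)],[.437,-.24,.036,1.68]); print(p,np.degrees(p[3]),r.tolist())
p,r=fit([(w,M,U)],[.437,-.24,.036,1.68],fixz=.036); print(p,np.degrees(p[2]),r.tolist())
for uv in [(148,147),(338,205),(250,172),(122,163)]: print(onz(w,uv,.13))
# housing refit w11
v=load('w11')
Mh=[(-44,-70,0),(44,-70,0),(-40,-60,0),(40,-60,0)]
Uh=[(205,184.2),(303.8,184.2),(208.7,174.3),(300,173.7)]
v8=load('w8')
M8=[(-44,70,0),(44,70,0),(-40,60,0),(40,60,0),(-16.7,70,0),(16.7,70,0),(-16.7,60,0),(16.7,60,0)]
U8=[(168,109.2),(338.7,109.2),(174.5,127.5),(331.5,127.5),(220.7,109.5),(288,109.5),(220.3,127.5),(286.5,127.5)]
p,r=fit([(v,Mh,Uh),(v8,M8,U8)],[.572,.04,.083,1.68]); print('H',p,np.degrees(p[3]),r.tolist())
E
```

```text
[ 0.4367 -0.2483  0.0342  1.8325] 104.99649245336028 [[0.7385186209509982, -0.41398626463846], [-0.20973002466803337, 0.34766116043702056], [0.03811326158739803, -0.057814946811532764], [-0.15576971089166136, -0.30399746288574647], [-0.5915865765644526, -0.29863704141205005], [0.5532096102090804, 0.022549688915276533], [-0.035451703976519866, 1.1468094017845374], [-0.2244833720409929, -0.0016156770379680552], [-0.08247520525685559, -0.4425386786024319]]
[ 0.4368 -0.2483  1.8326] 105.00005812322493 [[0.46844432958835114, -0.6506962667847844], [-0.05870040837697843, 0.037994557358835834], [0.24743871086752733, 0.2730909889038742], [-0.28283816372643855, -0.37571705198391214], [-0.5367298695628335, -0.400110680855974], [0.6479874849131306, 0.23297447075779587], [-0.10590619868273166, 1.381804921880132], [-0.2701821228076824, -0.16952117168784042], [-0.05783665463295051, -0.1597538505438365]]
[ 0.4912 -0.3249  0.13  ]
[ 0.5237 -0.1457  0.13  ]
[ 0.5026 -0.2317  0.13  ]
[ 0.5087 -0.3479  0.13  ]
H [0.5724 0.0406 0.0833 1.6982] 97.29694683157265 [[0.1003408290414427, 0.9720523495175257], [-0.4372742639519629, 0.7384924367464976], [0.411291465069894, -0.06871447684130771], [-0.6899427666295423, 0.31250170116385334], [-0.8812753322412448, -0.7399058378816505], [1.326637404400003, -1.0891297370502286], [1.81936006390913, 0.9492601585157843], [-0.6250302518716921, 0.6508517445159043], [0.031043611560704676, -1.148187192787077], [-1.6425523486433917, -1.280733519583137], [1.0117679775542854, 0.8623910172727847], [-0.6612712650336334, 0.7378055165642081]]
```

```bash
python3 - <<'E'
from fit import *
from scipy.spatial.transform import Rotation as Ro
w=load('w12')
for uv,z in [((155,88),0.0),((135,55),.05),((135,55),.1),((120,5),.1),((105,90),.015),((80,140),.015)]: print(uv,onz(w,uv,z))
R=Ro.from_euler('xyz',w['obs']['orientation'],degrees=True).as_matrix(); print(R)
ty=R[:,1]; yaw=np.degrees(np.arctan2(-ty[0],ty[1]));print('tool yaw',yaw)
t=np.array([.4184,-.2532]); d=t-w['obs']['tool_pos'][:2]; print(R[:2,1]@d*1000,R[:2,2]@d*1000)
crop('side0',280,90,110,90,7,'c19')
E
```

```text
(155, 88) [ 0.4375 -0.3614  0.    ]
(135, 55) [ 0.4076 -0.3683  0.05  ]
(135, 55) [ 0.413  -0.3495  0.1   ]
(120, 5) [ 0.3736 -0.3635  0.1   ]
(105, 90) [ 0.4477 -0.4168  0.015 ]
(80, 140) [ 0.5122 -0.4485  0.015 ]
[[ 0.0005 -0.9922 -0.1244]
 [ 0.0001 -0.1244  0.9922]
 [-1.     -0.0005  0.    ]]
tool yaw 97.14385668211037
98.46729459956174 -13.790934297096168
```

View pics/c19.png

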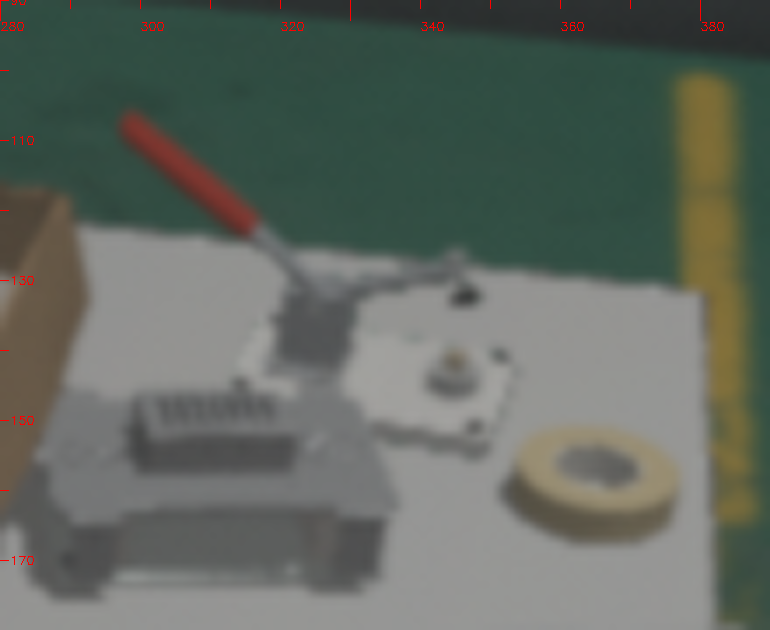

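```bash
python3 - <<'E'
from fit import *
w=load('w12');b=load('side0');a=load('scene0')
def tri(*ob):
    A=[]
    for s,uv in ob:
        K,R,t=cam(s);P=K@np.c_[R,t]
        A+= [uv[0]*P[2]-P[0],uv[1]*P[2]-P[1]]
    X=np.linalg.svd(np.array(A))[2][-1]; X=X[:3]/X[3]; return X,[(proj(s,X)-uv).round(1) for s,uv in ob]
print('end',tri((w,(80,141)),(b,(298,107)),(a,(357,308))))
print('start',tri((w,(110,80)),(b,(316,122))))
print('elbow',tri((w,(120,45)),(b,(325,132))))
E
```

```text
end (array([ 0.4959, -0.3994,  0.1083]), [array([[-2.5, -1.7]]), array([[0.2, 0.6]]), array([[ 0.3, -0.6]])])
start (array([ 0.436 , -0.3843,  0.0735]), [array([[ 0., -1.]]), array([[-0.2, -0. ]])])
elbow (array([ 0.4021, -0.3881,  0.0411]), [array([[-0. ,  3.6]]), array([[ 0.7, -0.1]])])
```

>>> send_rows(deltas=[{"dx":0,"dy":50,"dz":-7,"ax":0,"ay":0,"az":0,"fingers":1},{"dx":20,"dy":48.5,"dz":-7,"ax":0,"ay":0,"az":0,"fingers":1},{"dx":50,"dy":0,"dz":0,"ax":-1.57,"ay":0,"az":0,"fingers":1},{"dx":50,"dy":0,"dz":0,"ax":0,"ay":0,"az":0,"fingers":1},{"dx":0,"dy":0,"dz":0,"ax":0,"ay":0,"az":0,"fingers":1},{"dx":0,"dy":0,"dz":0,"ax":0,"ay":0,"az":0,"fingers":1}])

```text
clock: 12.55
tool_pos: [0.4205, -0.2532, 0.1487]
orientation: [-145.5, 89.9, -40.3]
force: [-0.2, -0.3, 0.7]
opening: 0.0879
```

```bash
python3 - <<'E'
from fit import *
from scipy.spatial.transform import Rotation as Ro
w=snap('wrist','w13'); print(w['obs']['tool_pos'],w['obs']['clock'],w['obs']['opening'])
R=Ro.from_euler('xyz',w['obs']['orientation'],degrees=True).as_matrix()
ty=R[:,1]; yaw=np.degrees(np.arctan2(-ty[0],ty[1]));print('tool yaw',yaw)
crop('w13',150,50,200,170,4,'c20')
E
```

```text
[ 0.4205 -0.2532  0.1487] 12.55 0.08786585846953375
tool yaw 105.15499370106747
```

View pics/w13.png

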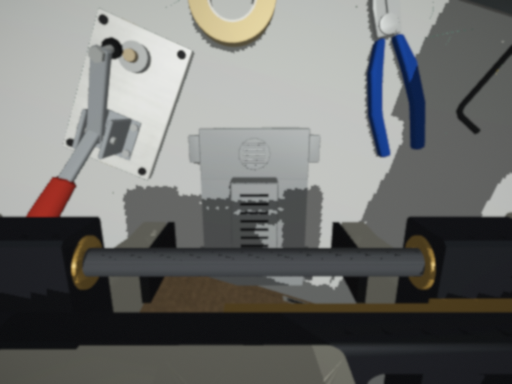

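View pics/c20.png

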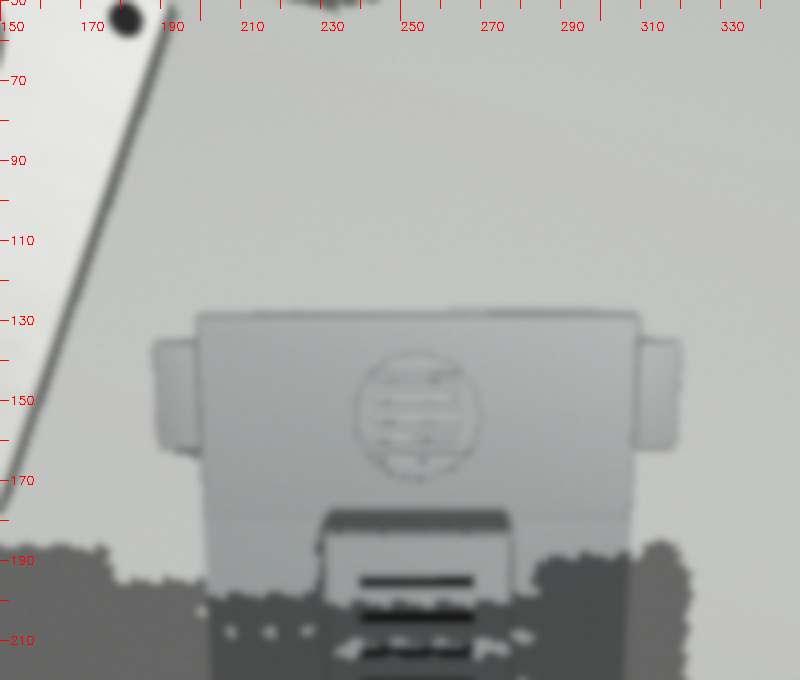

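>>> send_rows(deltas=[{"dx":40,"dy":1,"dz":0,"ax":0,"ay":0,"az":0,"fingers":1},{"dx":35,"dy":0,"dz":0,"ax":0,"ay":0,"az":0,"fingers":1},{"dx":0,"dy":0,"dz":0,"ax":0,"ay":0,"az":0,"fingers":0.8},{"dx":0,"dy":0,"dz":0,"ax":0,"ay":0,"az":0,"fingers":0.6}])

```text
clock: 13.1
tool_pos: [0.4197, -0.254, 0.0742]
orientation: [-123.9, 89.8, -18.8]
force: [1.1, 1.0, 0.5]
opening: 0.073
```

```bash
python3 - <<'E'
from fit import *
w13=load('w13')
M=[(-44,70,3.5),(44,70,3.5),(-18,31,23),(18,31,23),(0,50,5)]
U=[(199.2,128.7),(310,128.2),(231,183),(277.5,183),(254.2,153.7)]
p,r=fit([(w13,M,U)],[.437,-.24,.036,1.68],fixz=.036); print(p,np.degrees(p[2]),r.tolist())
print(ctrl.get_obs()['tool_pos'],ctrl.get_obs()['force'])
E
```

```text
[ 0.4367 -0.2481  1.8361] 105.19902988897321 [[-0.6660801151335249, 0.0038200757544188946], [0.18213018143433146, 0.35972043581824664], [-0.27261108396226064, -0.3698736874544295], [0.596424472854892, -0.4139752104364618], [0.14981825788620995, 0.48865525077869165]]
[ 0.4197 -0.254   0.0742] [1.0921 1.0423 0.4851]
```

>>> send_rows(deltas=[{"dx":6,"dy":0,"dz":1,"ax":0,"ay":0,"az":0,"fingers":0.6},{"dx":0,"dy":0,"dz":0,"ax":0,"ay":0,"az":0,"fingers":0.5},{"dx":0,"dy":0,"dz":0,"ax":0,"ay":0,"az":0,"fingers":0.3},{"dx":0,"dy":0,"dz":0,"ax":0,"ay":0,"az":0,"fingers":0.3},{"dx":0,"dy":0,"dz":0,"ax":0,"ay":0,"az":0,"fingers":0.3},{"dx":0,"dy":0,"dz":0,"ax":0,"ay":0,"az":0,"fingers":0.3}])

```text
clock: 13.85
tool_pos: [0.418, -0.2528, 0.0665]
orientation: [-132.4, 90.0, -27.4]
force: [-1.0, 1.2, 5.8]
opening: 0.0371
```

>>> send_rows(deltas=[{"dx":0,"dy":0,"dz":0,"ax":0,"ay":0,"az":0,"fingers":0},{"dx":0,"dy":0,"dz":0,"ax":0,"ay":0,"az":0,"fingers":0},{"dx":0,"dy":0,"dz":0,"ax":0,"ay":0,"az":0,"fingers":0}])

```text
clock: 14.22
tool_pos: [0.418, -0.2528, 0.0665]
orientation: [-136.0, 90.0, -30.9]
force: [-0.3, 2.3, 4.7]
opening: 0.0367
```

>>> send_rows(deltas=[{"dx":-10,"dy":0,"dz":0,"ax":0,"ay":0,"az":0,"fingers":0},{"dx":-20,"dy":0,"dz":0,"ax":0,"ay":0,"az":0,"fingers":0},{"dx":-25,"dy":8,"dz":0,"ax":0,"ay":0,"az":0,"fingers":0},{"dx":-45,"dy":5,"dz":0,"ax":0,"ay":0,"az":0,"fingers":0},{"dx":-50,"dy":0,"dz":0,"ax":0,"ay":0,"az":0,"fingers":0},{"dx":-35,"dy":0,"dz":0,"ax":0,"ay":0,"az":0,"fingers":0},{"dx":0,"dy":0,"dz":0,"ax":0,"ay":0,"az":0,"fingers":0}])

```text
clock: 15.1
tool_pos: [0.4064, -0.2565, 0.2545]
orientation: [-119.0, 89.7, -14.0]
force: [0.1, 0.2, -1.2]
opening: 0.0369
```

```bash
python3 - <<'E'
from fit import *
w=snap('wrist','w14'); print(w['obs']['tool_pos'],w['obs']['clock'],w['obs']['force'],w['obs']['opening'])
E
```

```text
[ 0.4064 -0.2565  0.2545] 15.1 [ 0.0972  0.1989 -1.1507] 0.03693493378524495
```

View pics/w14.png

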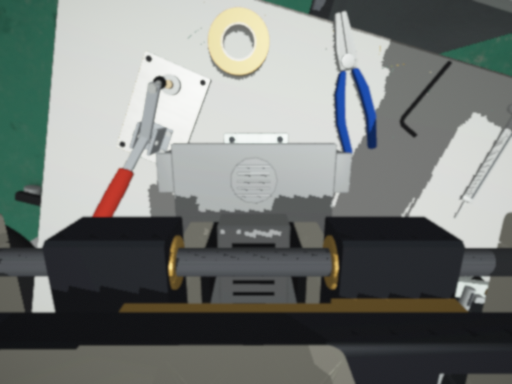

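>>> send_rows(deltas=[{"dx":0,"dy":-25,"dz":30,"ax":0,"ay":0,"az":0,"fingers":0},{"dx":0,"dy":-40,"dz":45,"ax":0,"ay":0,"az":0,"fingers":0},{"dx":0,"dy":-40,"dz":45,"ax":0,"ay":0,"az":0,"fingers":0},{"dx":0,"dy":-40,"dz":45,"ax":0,"ay":0,"az":0,"fingers":0},{"dx":0,"dy":-40,"dz":45,"ax":0,"ay":0,"az":0,"fingers":0},{"dx":0,"dy":-34,"dz":36,"ax":0,"ay":0,"az":0,"fingers":0},{"dx":0,"dy":0,"dz":0,"ax":1.62,"ay":0,"az":0,"fingers":0},{"dx":40,"dy":0,"dz":0,"ax":0,"ay":0,"az":0,"fingers":0},{"dx":40,"dy":0,"dz":0,"ax":0,"ay":0,"az":0,"fingers":0},{"dx":0,"dy":0,"dz":0,"ax":0,"ay":0,"az":0,"fingers":0},{"dx":0,"dy":0,"dz":0,"ax":0,"ay":0,"az":0,"fingers":0}])

```text
clock: 16.52
tool_pos: [0.5533, 0.0383, 0.1719]
orientation: [-172.3, 90.0, -75.4]
force: [0.0, -0.4, -0.3]
opening: 0.0366
```

```bash
python3 - <<'E'
from fit import *
from scipy.spatial.transform import Rotation as Ro
w=snap('wrist','w15'); print(w['obs']['tool_pos'],w['obs']['clock'],w['obs']['force'],w['obs']['opening'])
R=Ro.from_euler('xyz',w['obs']['orientation'],degrees=True).as_matrix()
ty=R[:,1]; yaw=np.degrees(np.arctan2(-ty[0],ty[1]));print('tool yaw',yaw, R)
snap('side','s15');snap('scene','sc15')
crop('w15',150,50,200,170,4,'c21')
crop('s15',190,150,120,90,6,'c22')
crop('sc15',220,130,120,100,6,'c23')
E
```

```text
[0.5533 0.0383 0.1719] 16.525 [ 0.0091 -0.4073 -0.313 ] 0.036583043858190216
tool yaw 96.96738360256293 [[ 0.0001 -0.9926 -0.1213]
 [-0.0005 -0.1213  0.9926]
 [-1.     -0.0001 -0.0006]]
```

View pics/c21.png

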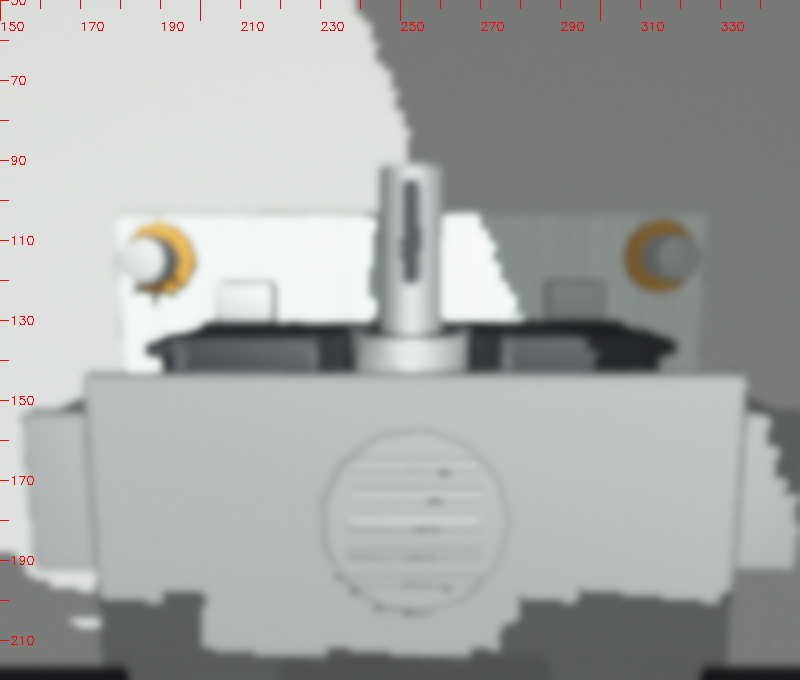

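View pics/c22.png

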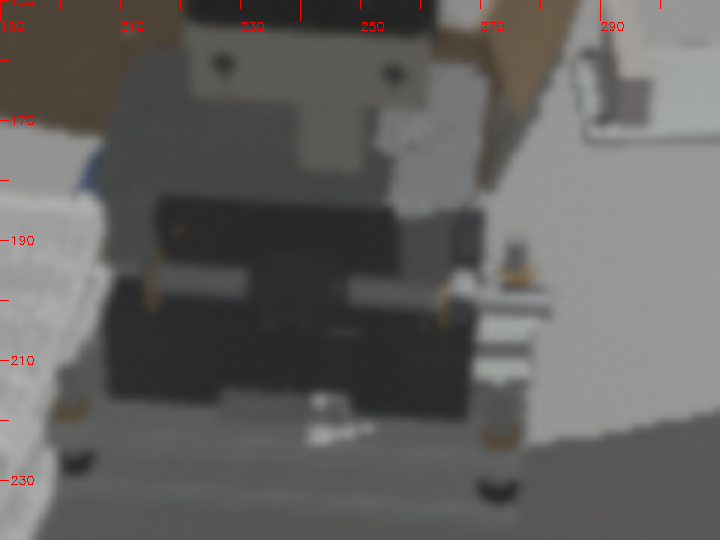

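View pics/c23.png

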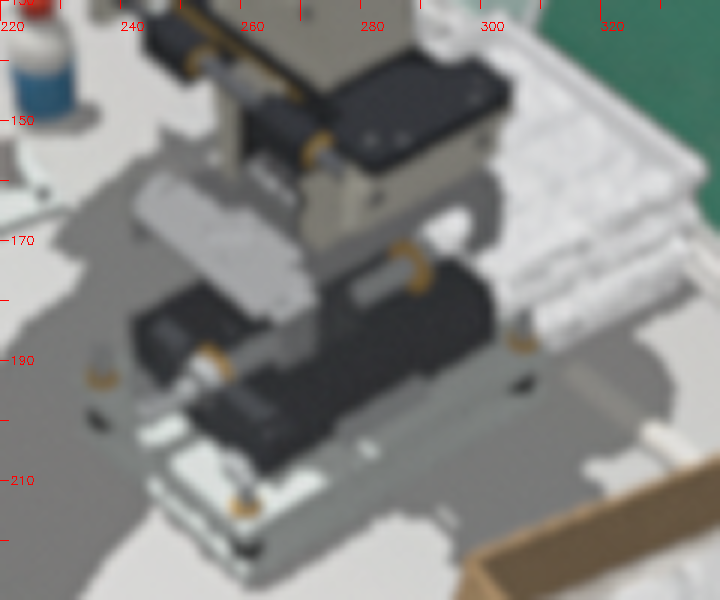

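```bash
python3 - <<'E'
from fit import *
w=load('w15'); z=w['obs']['tool_pos'][2]-.0305
M=[(-44,70,3.5),(44,70,3.5),(0,50,5)]; U=[(171,144),(336.5,144),(254,180.5)]
p,r=fit([(w,M,U)],[.572,.04,z,1.69],fixz=z); print('C',p,np.degrees(p[2]),r.tolist(),z)
p,r=fit([(w,M,U)],[.572,.04,z,1.69]); print('C',p,np.degrees(p[3]),r.tolist())
for rz in(.082,.0835):
  print(proj(w,rp([.5724,.0405,rz,np.radians(97.1)],[(-44,70,0),(44,70,0),(-16.7,70,0),(16.7,70,0),(0,100,-13),(0,69.5,-2)])))
E
```

```text
C [0.5725 0.041  1.6923] 96.9631830509105 [[-0.41832268970591713, -0.2539314534947721], [0.5991497805645167, -0.3228174327290958], [-0.18588697632819162, 0.6876410534843558]] 0.14141673437019006
C [0.5727 0.041  0.1402 1.6923] 96.96335417578877 [[0.19478697112958798, -0.19698053611321598], [-0.01370928624737644, -0.2658179519287387], [-0.18528533505036648, 0.4737559364039896]]
[[192.4779 133.7692]
 [313.2212 133.422 ]
 [229.9169 133.6616]
 [275.7444 133.5298]
 [252.7355  91.2816]
 [252.8355 134.0611]]
[[192.0753 133.9408]
 [313.6156 133.5914]
 [229.7612 133.8325]
 [275.8913 133.6999]
 [252.7306  91.1751]
 [252.8311 134.2331]]
```

>>> send_rows(deltas=[{"dx":15,"dy":0,"dz":-0.4,"ax":0,"ay":0,"az":0,"fingers":0},{"dx":15,"dy":0,"dz":0,"ax":0,"ay":0,"az":0,"fingers":0},{"dx":6,"dy":0,"dz":0,"ax":0,"ay":0,"az":0,"fingers":0},{"dx":0,"dy":0,"dz":0,"ax":0,"ay":0,"az":0,"fingers":0}])

```text
clock: 17.18
tool_pos: [0.5526, 0.0377, 0.1343]
orientation: [108.5, 89.9, -154.5]
force: [-0.5, 0.6, -1.9]
opening: 0.0367
```

```bash
python3 - <<'E'
from fit import *
w=snap('wrist','w16'); print(w['obs']['tool_pos'],w['obs']['clock'],w['obs']['force'],w['obs']['opening'])
snap('side','s16');snap('scene','sc16')
crop('w16',150,50,200,170,4,'c24')
crop('s16',190,160,110,80,7,'c25')
crop('sc16',225,140,100,80,7,'c26')
E
```

```text
[0.5526 0.0377 0.1343] 17.175 [-0.5222  0.6146 -1.8619] 0.0367458278399373
```

View pics/c24.png

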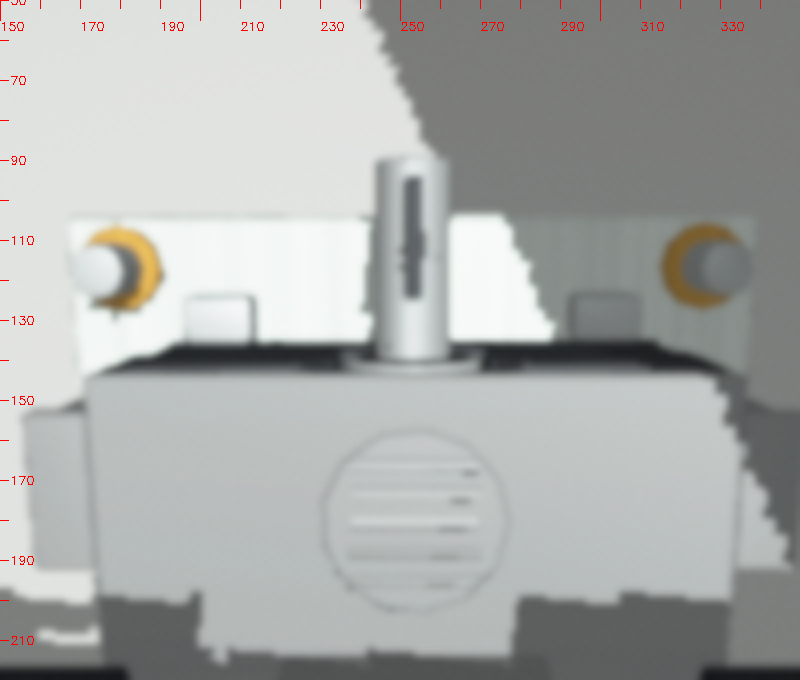

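View pics/c25.png

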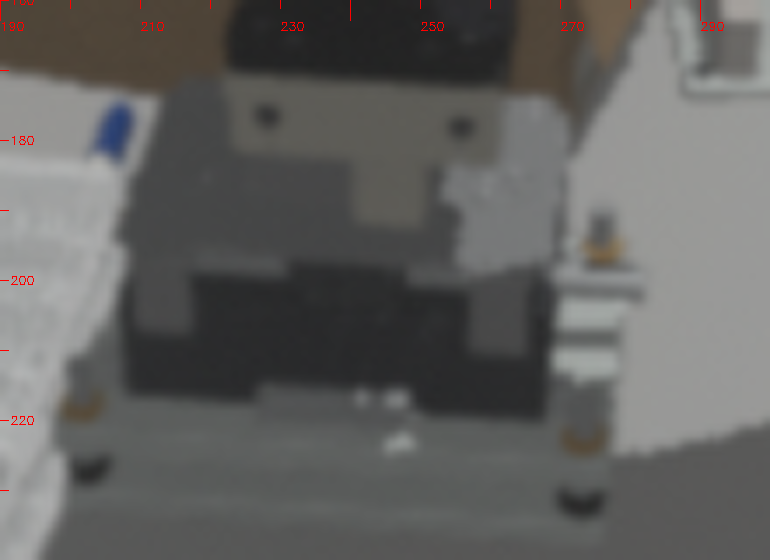

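View pics/c26.png

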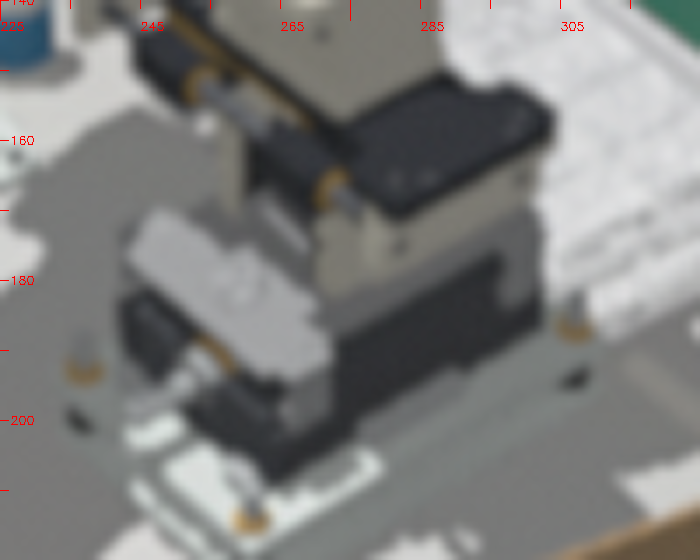

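>>> send_rows(deltas=[{"dx":3,"dy":-0.4,"dz":0,"ax":0,"ay":0,"az":0,"fingers":0},{"dx":3,"dy":0,"dz":0,"ax":0,"ay":0,"az":0,"fingers":0},{"dx":2,"dy":0,"dz":0,"ax":0,"ay":0,"az":0,"fingers":0},{"dx":0,"dy":0,"dz":0,"ax":0,"ay":0,"az":0,"fingers":0}])

```text
clock: 17.82
tool_pos: [0.5532, 0.0379, 0.127]
orientation: [102.6, 90.0, -160.5]
force: [0.6, -0.1, -0.6]
opening: 0.0369
```

>>> send_rows(deltas=[{"dx":2,"dy":0,"dz":0,"ax":0,"ay":0,"az":0,"fingers":0},{"dx":0,"dy":0,"dz":0,"ax":0,"ay":0,"az":0,"fingers":0}])

```text
clock: 18.08
tool_pos: [0.5535, 0.0378, 0.1253]
orientation: [-153.9, 90.0, -57.0]
force: [0.9, -0.8, -0.5]
opening: 0.0368
```

>>> send_rows(deltas=[{"dx":2,"dy":0,"dz":0,"ax":0,"ay":0,"az":0,"fingers":0},{"dx":0,"dy":0,"dz":0,"ax":0,"ay":0,"az":0,"fingers":0}])

```text
clock: 18.32
tool_pos: [0.5536, 0.0378, 0.1239]
orientation: [-121.0, 89.9, -24.0]
force: [-1.6, -1.5, 4.8]
opening: 0.0367
```

>>> send_rows(deltas=[{"dx":2,"dy":0,"dz":0,"ax":0,"ay":0,"az":0,"fingers":0},{"dx":2,"dy":0,"dz":0,"ax":0,"ay":0,"az":0,"fingers":0},{"dx":0,"dy":0,"dz":0,"ax":0,"ay":0,"az":0,"fingers":0}])

```text
clock: 18.7
tool_pos: [0.5536, 0.0378, 0.12]
orientation: [-120.6, 89.9, -23.6]
force: [-2.3, -0.9, 6.1]
opening: 0.0365
```

>>> send_rows(deltas=[{"dx":2,"dy":0,"dz":0,"ax":0,"ay":0,"az":0,"fingers":0},{"dx":0,"dy":0,"dz":0,"ax":0,"ay":0,"az":0,"fingers":0}])

```text
clock: 18.95
tool_pos: [0.5536, 0.0378, 0.1181]
orientation: [-118.2, 89.9, -21.2]
force: [-1.5, -1.5, 6.8]
opening: 0.0367
```

>>> send_rows(deltas=[{"dx":2,"dy":0,"dz":0,"ax":0,"ay":0,"az":0,"fingers":0},{"dx":0,"dy":0,"dz":0,"ax":0,"ay":0,"az":0,"fingers":0}])

```text
clock: 19.2
tool_pos: [0.5536, 0.0378, 0.1161]
orientation: [-122.3, 89.9, -25.3]
force: [-2.3, -2.2, 5.8]
opening: 0.0368
```

>>> send_rows(deltas=[{"dx":2,"dy":0,"dz":0,"ax":0,"ay":0,"az":0,"fingers":0},{"dx":2,"dy":0,"dz":0,"ax":0,"ay":0,"az":0,"fingers":0},{"dx":0,"dy":0,"dz":0,"ax":0,"ay":0,"az":0,"fingers":0}])

```text
clock: 19.58
tool_pos: [0.5545, 0.0379, 0.1144]
orientation: [-98.5, 89.8, -1.4]
force: [-7.6, -1.3, 25.0]
opening: 0.0369
```

>>> send_rows(deltas=[{"dx":2,"dy":0,"dz":0,"ax":0,"ay":0,"az":0,"fingers":0},{"dx":2,"dy":0,"dz":0,"ax":0,"ay":0,"az":0,"fingers":0},{"dx":0,"dy":0,"dz":0,"ax":0,"ay":0,"az":0,"fingers":0}])

```text
clock: 19.95
tool_pos: [0.5556, 0.038, 0.1119]
orientation: [-96.6, 89.7, 0.5]
force: [-9.4, -2.6, 34.9]
opening: 0.0364
```

>>> send_rows(deltas=[{"dx":2,"dy":0,"dz":0,"ax":0,"ay":0,"az":0,"fingers":0},{"dx":0,"dy":0,"dz":0,"ax":0,"ay":0,"az":0,"fingers":0}])

```text
clock: 20.2
tool_pos: [0.5561, 0.038, 0.1107]
orientation: [-96.3, 89.6, 0.8]
force: [-9.8, -2.7, 40.1]
opening: 0.0368
```

>>> send_rows(deltas=[{"dx":-4,"dy":0,"dz":0,"ax":0,"ay":0,"az":0,"fingers":0},{"dx":0,"dy":0,"dz":0,"ax":0,"ay":0,"az":0,"fingers":0.6},{"dx":0,"dy":0,"dz":0,"ax":0,"ay":0,"az":0,"fingers":0.6},{"dx":-20,"dy":0,"dz":0,"ax":0,"ay":0,"az":0,"fingers":0.6},{"dx":-40,"dy":0,"dz":0,"ax":0,"ay":0,"az":0,"fingers":0.5},{"dx":-40,"dy":-45,"dz":0,"ax":0,"ay":0,"az":0,"fingers":0},{"dx":0,"dy":-45,"dz":0,"ax":0,"ay":0,"az":0,"fingers":0},{"dx":0,"dy":0,"dz":0,"ax":0,"ay":0,"az":0,"fingers":0},{"dx":0,"dy":0,"dz":0,"ax":0,"ay":0,"az":0,"fingers":0}])

```text
clock: 21.32
tool_pos: [0.6419, 0.0488, 0.2079]
orientation: [89.0, 89.9, -174.1]
force: [0.2, 0.2, -0.0]
opening: 0.0093
```

```bash
python3 - <<'E'
from fit import *
w=snap('wrist','w17'); print(w['obs']['tool_pos'],w['obs']['clock'],w['obs']['force'],w['obs']['opening'])
snap('side','s17');snap('scene','sc17')
crop('w17',160,10,190,200,4,'c27')
crop('s17',190,160,110,80,7,'c28')
crop('sc17',225,140,100,80,7,'c29')
E
```

```text
[0.6419 0.0488 0.2079] 21.325 [ 0.2119  0.1965 -0.039 ] 0.009285111907988546
```

View pics/c27.png

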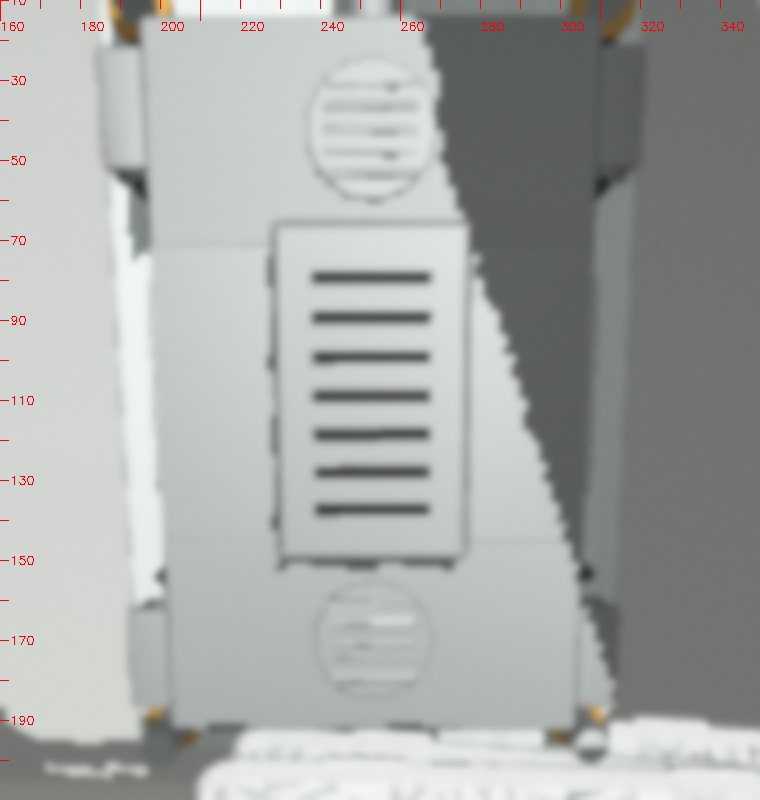

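View pics/c28.png

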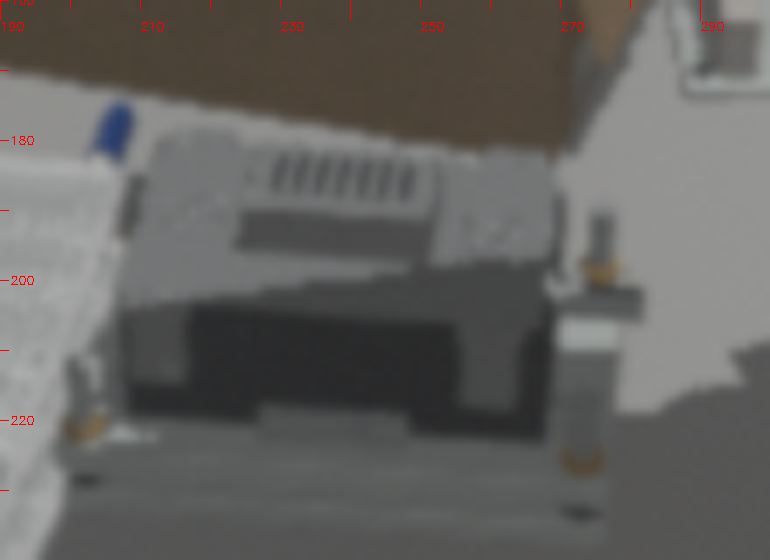

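View pics/c29.png

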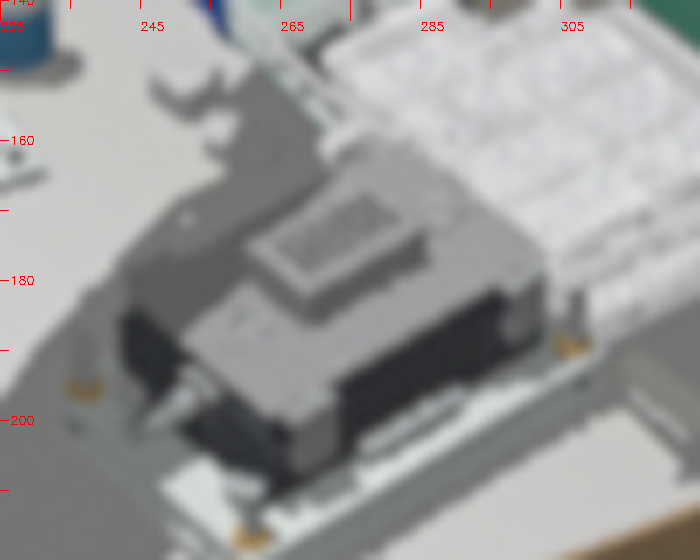

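```bash
cat > cov.py <<'E'
from fit import *
from scipy.spatial.transform import Rotation as Ro
def fit6(w,M,U,p0):
    def X(p): return Ro.from_euler('zyx',[p[3],p[4],p[5]]).apply(np.array(M)/1000)+p[:3]
    f=lambda p:(proj(w,X(p))-np.array(U)).ravel()
    r=least_squares(f,[*p0,0,0]); return r.x,r.fun.reshape(-1,2)
E
python3 - <<'E'
from cov import *
w=load('w17')
M=[(-44,-70,3.5),(44,-70,3.5),(-18,31,23),(18,31,23),(18,-31,23),(-18,-31,23),(0,50,5),(0,-50,5)]
U=[(203,191.3),(303.8,191.3),(229,66.3),(277,66.3),(276.5,148.3),(230.8,149),(253,42.5),(253.3,170)]
p,r=fit([(w,M,U)],[.572,.04,.08,1.69]); print(p,np.degrees(p[3]),r.tolist())
p,r=fit6(w,M,U,[.572,.04,.08,1.69]); print(p,r.tolist())
R=Ro.from_euler('xyz',w['obs']['orientation'],degrees=True).as_matrix();t=w['obs']['tool_pos']
c=np.array([.5724,.0405]);
for y in(.05,-.05):
  q=c+y*np.array([-np.sin(p[3]),np.cos(p[3])]); d=q-t[:2]; print(q,'dy',R[:2,1]@d*1e3,'dz',R[:2,2]@d*1e3)
print(np.degrees(np.arctan2(-R[0,1],R[1,1])))
E
```

```text
[0.5743 0.0407 0.0796 1.6944] 97.0815522267292 [[0.8531238555709422, -0.15701181274980058], [-0.6289528732265808, -0.4656778872485745], [-0.32440458966596, -0.49179284069337825], [0.5250791019541339, -0.6713426600600627], [-0.35687564444697273, 1.4901029715008178], [-0.20869661563787645, 0.9401610044433824], [0.0302006086371307, 0.1810990912923529], [0.13114640198574534, -0.8871671202831237]]
[ 0.5745  0.0407  0.0787  1.6946 -0.0274 -0.0015] [[0.6174424567413723, 0.3058191056931321], [-0.5294734606249563, -0.14510360756310092], [-0.10644704720277787, -0.7492118424848968], [0.39355320807788985, -0.9028525662033076], [-0.29440088827368527, 0.928619660500118], [-0.1486731175461955, 0.4140983003509575], [-0.034692004275086674, 0.927010674365178], [0.10168435585842417, -0.7212034632119355]]
[0.5228 0.0343] dy 120.01754904945832 dz -0.023808506555425372
[0.622  0.0467] dy 20.018232807803415 dz 0.27026183181148605
96.92396894330491
```

>>> send_rows(deltas=[{"dx":30,"dy":18,"dz":0,"ax":0,"ay":0,"az":0,"fingers":0},{"dx":40,"dy":0,"dz":0,"ax":0,"ay":0,"az":0,"fingers":0},{"dx":20,"dy":0,"dz":0,"ax":0,"ay":0,"az":0,"fingers":0},{"dx":4,"dy":0,"dz":0,"ax":0,"ay":0,"az":0,"fingers":0},{"dx":0,"dy":0,"dz":0,"ax":0,"ay":0,"az":0,"fingers":0}])

```text
clock: 22.1
tool_pos: [0.625, 0.0467, 0.1159]
orientation: [-93.0, 90.0, 4.0]
force: [0.1, 0.6, 0.4]
opening: 0.0005
```

>>> send_rows(deltas=[{"dx":4,"dy":1,"dz":0,"ax":0,"ay":0,"az":0,"fingers":0},{"dx":3,"dy":0,"dz":0,"ax":0,"ay":0,"az":0,"fingers":0},{"dx":0,"dy":0,"dz":0,"ax":0,"ay":0,"az":0,"fingers":0}])

```text
clock: 22.48
tool_pos: [0.6253, 0.0468, 0.1112]
orientation: [-90.0, 89.7, 7.0]
force: [-3.3, 0.4, 13.0]
opening: 0.0004
```

>>> send_rows(deltas=[{"dx":2,"dy":0,"dz":0,"ax":0,"ay":0,"az":0,"fingers":0},{"dx":0,"dy":0,"dz":0,"ax":0,"ay":0,"az":0,"fingers":0}])

```text
clock: 22.72
tool_pos: [0.6257, 0.0469, 0.1102]
orientation: [-89.8, 89.7, 7.3]
force: [-4.2, 1.0, 17.8]
opening: 0.0006
```

>>> send_rows(deltas=[{"dx":2,"dy":0,"dz":0,"ax":0,"ay":0,"az":0,"fingers":0},{"dx":0,"dy":0,"dz":0,"ax":0,"ay":0,"az":0,"fingers":0}])

```text
clock: 22.98
tool_pos: [0.6262, 0.0466, 0.1074]
orientation: [-90.3, 89.6, 6.7]
force: [0.8, -1.5, 10.2]
opening: 0.0007
```

>>> send_rows(deltas=[{"dx":2,"dy":0,"dz":0,"ax":0,"ay":0,"az":0,"fingers":0},{"dx":0,"dy":0,"dz":0,"ax":0,"ay":0,"az":0,"fingers":0}])

```text
clock: 23.22
tool_pos: [0.6262, 0.0471, 0.1057]
orientation: [-87.2, 89.6, 9.9]
force: [-1.1, 0.5, 14.4]
opening: 0.0005
```

>>> send_rows(deltas=[{"dx":2,"dy":0,"dz":0,"ax":0,"ay":0,"az":0,"fingers":0},{"dx":0,"dy":0,"dz":0,"ax":0,"ay":0,"az":0,"fingers":0}])

```text
clock: 23.48
tool_pos: [0.6265, 0.0475, 0.1046]
orientation: [-85.0, 89.6, 12.0]
force: [-3.5, 1.5, 18.8]
opening: 0.0005
```

>>> send_rows(deltas=[{"dx":2,"dy":0,"dz":0,"ax":0,"ay":0,"az":0,"fingers":0},{"dx":0,"dy":0,"dz":0,"ax":0,"ay":0,"az":0,"fingers":0}])

```text
clock: 23.72
tool_pos: [0.6265, 0.0475, 0.1043]
orientation: [-87.5, 89.5, 9.5]
force: [-8.7, 3.2, 32.7]
opening: 0.0007
```

>>> send_rows(deltas=[{"dx":1,"dy":0,"dz":0,"ax":0,"ay":0,"az":0,"fingers":0},{"dx":0,"dy":0,"dz":0,"ax":0,"ay":0,"az":0,"fingers":0}])

```text
clock: 23.98
tool_pos: [0.6266, 0.0475, 0.1042]
orientation: [-88.1, 89.5, 9.0]
force: [-11.0, 2.4, 38.4]
opening: 0.0003
```

>>> send_rows(deltas=[{"dx":-10,"dy":0,"dz":0,"ax":0,"ay":0,"az":0,"fingers":0},{"dx":-40,"dy":0,"dz":0,"ax":0,"ay":0,"az":0,"fingers":0},{"dx":-20,"dy":40,"dz":0,"ax":0,"ay":0,"az":0,"fingers":0},{"dx":0,"dy":40,"dz":0,"ax":0,"ay":0,"az":0,"fingers":0},{"dx":20,"dy":20,"dz":0,"ax":0,"ay":0,"az":0,"fingers":0},{"dx":0,"dy":0,"dz":0,"ax":0,"ay":0,"az":0,"fingers":0},{"dx":0,"dy":0,"dz":0,"ax":0,"ay":0,"az":0,"fingers":0}])

```text
clock: 24.85
tool_pos: [0.5256, 0.0347, 0.148]
orientation: [-91.8, 89.9, 5.2]
force: [0.5, -0.6, 0.3]
opening: 0.0005
```

```bash
python3 - <<'E'
from fit import *
w=snap('wrist','w18'); print(w['obs']['tool_pos'],w['obs']['clock'],w['obs']['force'],w['obs']['opening'])
snap('side','s18')
crop('s18',190,160,110,80,7,'c30')
E
```

```text
[0.5256 0.0347 0.148 ] 24.85 [ 0.5185 -0.5941  0.3141] 0.00048187287522992326
```

View pics/c30.png

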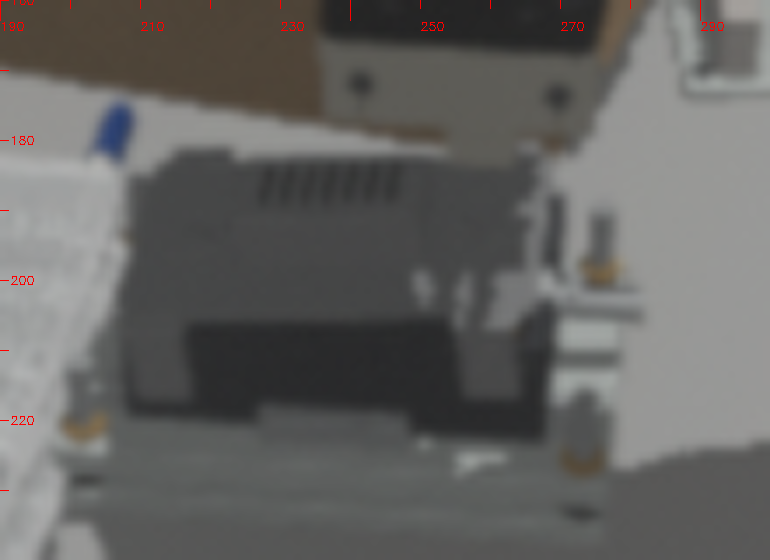

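View pics/w18.png

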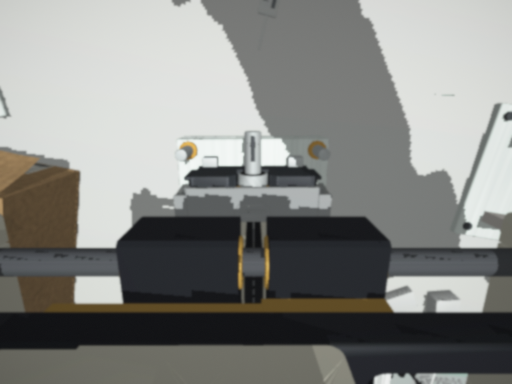

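>>> send_rows(deltas=[{"dx":20,"dy":0,"dz":0,"ax":0,"ay":0,"az":0,"fingers":0},{"dx":10,"dy":0,"dz":0,"ax":0,"ay":0,"az":0,"fingers":0},{"dx":2,"dy":0,"dz":0,"ax":0,"ay":0,"az":0,"fingers":0},{"dx":0,"dy":0,"dz":0,"ax":0,"ay":0,"az":0,"fingers":0}])

```text
clock: 25.45
tool_pos: [0.5249, 0.0345, 0.1154]
orientation: [-148.5, 90.0, -51.5]
force: [0.6, 0.1, 0.1]
opening: 0.0005
```

>>> send_rows(deltas=[{"dx":3,"dy":0,"dz":0,"ax":0,"ay":0,"az":0,"fingers":0},{"dx":0,"dy":0,"dz":0,"ax":0,"ay":0,"az":0,"fingers":0}])

```text
clock: 25.7
tool_pos: [0.5249, 0.0346, 0.113]
orientation: [-85.1, 89.9, 11.8]
force: [-1.6, 0.7, 3.1]
opening: 0.0004
```

>>> send_rows(deltas=[{"dx":2,"dy":0,"dz":0,"ax":0,"ay":0,"az":0,"fingers":0},{"dx":0,"dy":0,"dz":0,"ax":0,"ay":0,"az":0,"fingers":0}])

```text
clock: 25.95
tool_pos: [0.5248, 0.0346, 0.1115]
orientation: [-86.4, 89.9, 10.6]
force: [-3.9, 0.6, 9.3]
opening: 0.0003
```

>>> send_rows(deltas=[{"dx":2,"dy":0,"dz":0,"ax":0,"ay":0,"az":0,"fingers":0},{"dx":0,"dy":0,"dz":0,"ax":0,"ay":0,"az":0,"fingers":0}])

```text
clock: 26.2
tool_pos: [0.5247, 0.0346, 0.11]
orientation: [-88.0, 89.9, 8.9]
force: [-6.9, 0.7, 15.9]
opening: 0.0003
```

>>> send_rows(deltas=[{"dx":2,"dy":0,"dz":0,"ax":0,"ay":0,"az":0,"fingers":0},{"dx":0,"dy":0,"dz":0,"ax":0,"ay":0,"az":0,"fingers":0}])

```text
clock: 26.45
tool_pos: [0.5245, 0.0345, 0.1073]
orientation: [-78.2, 90.0, 18.7]
force: [-4.6, 0.7, 9.8]
opening: 0.0006
```

>>> send_rows(deltas=[{"dx":2,"dy":0,"dz":0,"ax":0,"ay":0,"az":0,"fingers":0},{"dx":0,"dy":0,"dz":0,"ax":0,"ay":0,"az":0,"fingers":0}])

```text
clock: 26.7
tool_pos: [0.524, 0.0344, 0.1051]
orientation: [74.4, 90.0, 171.4]
force: [-5.7, 1.3, 8.3]
opening: 0.0003
```

>>> send_rows(deltas=[{"dx":2,"dy":0,"dz":0,"ax":0,"ay":0,"az":0,"fingers":0},{"dx":0,"dy":0,"dz":0,"ax":0,"ay":0,"az":0,"fingers":0}])

```text
clock: 26.95
tool_pos: [0.5246, 0.0345, 0.1031]
orientation: [-86.9, 90.0, 10.0]
force: [-3.0, 0.5, 8.5]
opening: 0.0007
```

>>> send_rows(deltas=[{"dx":2,"dy":0,"dz":0,"ax":0,"ay":0,"az":0,"fingers":0},{"dx":0,"dy":0,"dz":0,"ax":0,"ay":0,"az":0,"fingers":0}])

```text
clock: 27.2
tool_pos: [0.5247, 0.0345, 0.1029]
orientation: [-98.5, 89.9, -1.5]
force: [-12.5, 0.8, 27.8]
opening: 0.0005
```

>>> send_rows(deltas=[{"dx":2,"dy":0,"dz":0,"ax":0,"ay":0,"az":0,"fingers":0},{"dx":0,"dy":0,"dz":0,"ax":0,"ay":0,"az":0,"fingers":0}])

```text
clock: 27.45
tool_pos: [0.5248, 0.0345, 0.1028]
orientation: [-101.2, 89.9, -4.1]
force: [-19.8, 2.9, 46.1]
opening: 0.0004
```

>>> send_rows(deltas=[{"dx":-10,"dy":0,"dz":0,"ax":0,"ay":0,"az":0,"fingers":0},{"dx":-40,"dy":0,"dz":0,"ax":0,"ay":0,"az":0,"fingers":0},{"dx":0,"dy":-50,"dz":0,"ax":0,"ay":0,"az":0,"fingers":0},{"dx":0,"dy":-49,"dz":0,"ax":0,"ay":0,"az":0,"fingers":0},{"dx":30,"dy":0,"dz":0,"ax":0,"ay":0,"az":0,"fingers":0},{"dx":12,"dy":0,"dz":0,"ax":0,"ay":0,"az":0,"fingers":0},{"dx":0,"dy":0,"dz":0,"ax":0,"ay":0,"az":0,"fingers":0}])

```text
clock: 28.32
tool_pos: [0.6222, 0.0462, 0.1056]
orientation: [111.3, 89.9, -151.7]
force: [0.5, -0.4, 0.2]
opening: 0.0004
```

>>> send_rows(deltas=[{"dx":4,"dy":0,"dz":0,"ax":0,"ay":0,"az":0,"fingers":0},{"dx":0,"dy":0,"dz":0,"ax":0,"ay":0,"az":0,"fingers":0}])

```text
clock: 28.58
tool_pos: [0.6232, 0.0466, 0.1034]
orientation: [-83.0, 89.9, 14.0]
force: [0.1, -0.4, 1.0]
opening: 0.0005
```

>>> send_rows(deltas=[{"dx":2,"dy":0,"dz":0,"ax":0,"ay":0,"az":0,"fingers":0},{"dx":0,"dy":0,"dz":0,"ax":0,"ay":0,"az":0,"fingers":0}])

```text
clock: 28.82
tool_pos: [0.6233, 0.0466, 0.103]
orientation: [-90.3, 89.9, 6.7]
force: [-6.1, 0.4, 15.9]
opening: 0.0002
```

>>> send_rows(deltas=[{"dx":2.5,"dy":0,"dz":0,"ax":0,"ay":0,"az":0,"fingers":0},{"dx":0,"dy":0,"dz":0,"ax":0,"ay":0,"az":0,"fingers":0}])

```text
clock: 29.08
tool_pos: [0.6233, 0.0466, 0.1029]
orientation: [-95.0, 89.8, 2.0]
force: [-13.4, 1.3, 33.1]
opening: 0.0001
```

>>> send_rows(deltas=[{"dx":-10,"dy":0,"dz":0,"ax":0,"ay":0,"az":0,"fingers":0},{"dx":-50,"dy":0,"dz":0,"ax":0,"ay":0,"az":0,"fingers":0},{"dx":-40,"dy":-10,"dz":0,"ax":0,"ay":0,"az":0,"fingers":0},{"dx":0,"dy":0,"dz":0,"ax":0,"ay":0,"az":0,"fingers":0},{"dx":0,"dy":0,"dz":0,"ax":0,"ay":0,"az":0,"fingers":0}])

```text
clock: 29.7
tool_pos: [0.6322, 0.0476, 0.1974]
orientation: [34.0, 90.0, 130.9]
force: [-0.9, -0.8, -1.3]
opening: 0.0004
```

```bash
python3 - <<'E'
from fit import *
w=snap('wrist','w19'); print(w['obs']['tool_pos'],w['obs']['clock'],w['obs']['force'],w['obs']['opening'])
snap('side','s19');snap('scene','sc19')
crop('w19',160,10,190,200,4,'c31')
crop('s19',190,160,110,80,7,'c32')
crop('sc19',225,140,100,80,7,'c33')
E
```

```text
[0.6322 0.0476 0.1974] 29.7 [-0.8678 -0.8411 -1.2972] 0.0004146209463082092
```

View pics/c31.png

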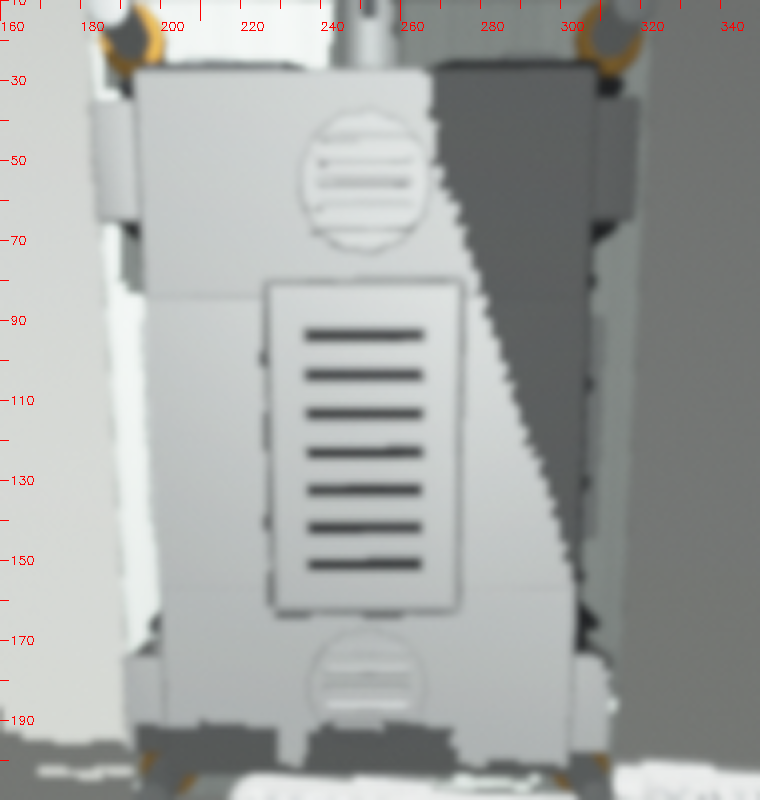

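View pics/c32.png

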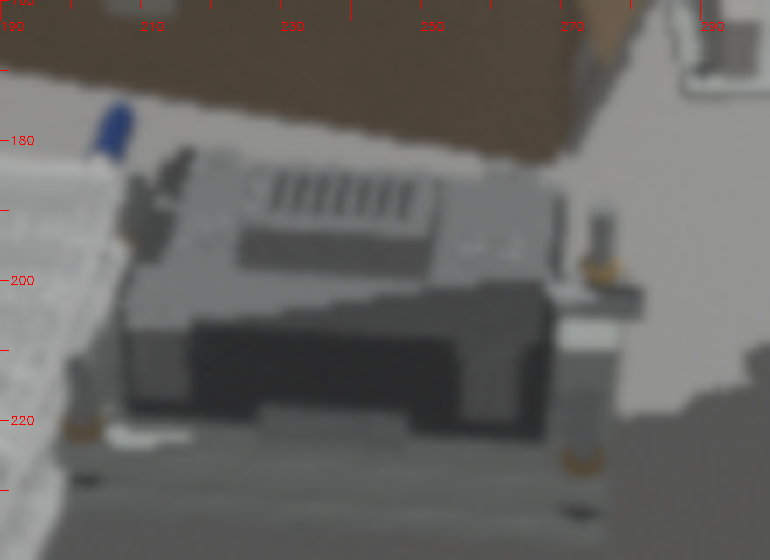

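View pics/c33.png

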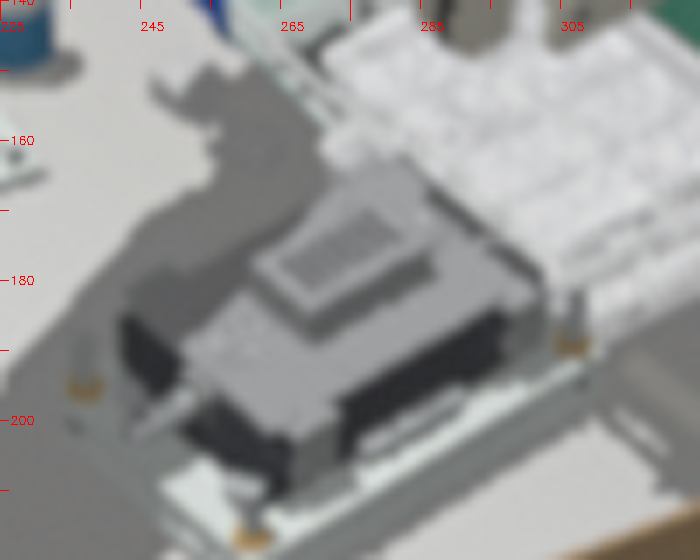

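```bash
python3 - <<'E'
from cov import *
w=load('w19')
M=[(-44,70,3.5),(44,70,3.5),(-18,31,23),(18,31,23),(18,-31,23),(-18,-31,23),(0,50,5),(0,-50,5)]
U=[(193.5,27),(309,27),(226.8,80.5),(275.5,80.5),(274.7,162),(228.7,162.3),(251.5,55),(252,181)]
p,r=fit([(w,M,U)],[.572,.04,.08,1.69]); print(p,np.degrees(p[3]),r.tolist())
p,r=fit6(w,M,U,[.572,.04,.08,1.69]); print(p,r.tolist())
E
```

```text
[0.5746 0.0394 0.072  1.6937] 97.04253762649218 [[0.14736491813573593, 0.6471160506184539], [-0.1178396815934093, 0.3115976080745959], [0.04147226500194279, -1.0869603182103589], [0.30002205938774296, -1.2229972796749848], [-0.23740207982683614, 0.6604763917681851], [0.13809728809661692, 0.4774954364768291], [-0.14604126919024907, 0.4820580364113951], [-0.16310556359852058, -0.15286272888306485]]
[ 0.5745  0.0394  0.071   1.6936  0.0246 -0.003 ] [[-0.031890210981032396, 0.2954270069545828], [0.05698671692022117, -0.030351543686865767], [0.08080269907978277, -0.48529425544208493], [0.262005566407538, -0.6160732622772542], [-0.4089899856507486, 0.740454376821134], [0.31292540300401583, 0.5514387600246096], [-0.14728333654380776, 0.375998616597208], [-0.16326875702910115, -0.8372692714490881]]
```

>>> send_rows(deltas=[{"dx":30,"dy":7,"dz":30,"ax":0,"ay":0,"az":0,"fingers":0},{"dx":45,"dy":0,"dz":0,"ax":0,"ay":0,"az":0,"fingers":0},{"dx":14,"dy":0,"dz":0,"ax":0,"ay":0,"az":0,"fingers":0},{"dx":3,"dy":0,"dz":0,"ax":0,"ay":0,"az":0,"fingers":0},{"dx":3,"dy":0,"dz":0,"ax":0,"ay":0,"az":0,"fingers":0},{"dx":0,"dy":0,"dz":0,"ax":0,"ay":0,"az":0,"fingers":0}])

```text
clock: 30.6
tool_pos: [0.6228, 0.0766, 0.1038]
orientation: [-77.3, 89.9, 19.6]
force: [-0.2, -0.0, 0.4]
opening: 0.0001
```

>>> send_rows(deltas=[{"dx":2,"dy":0,"dz":0,"ax":0,"ay":0,"az":0,"fingers":0},{"dx":0,"dy":0,"dz":0,"ax":0,"ay":0,"az":0,"fingers":0}])

```text
clock: 30.85
tool_pos: [0.6229, 0.0766, 0.1031]
orientation: [-87.3, 89.9, 9.7]
force: [-3.5, -0.1, 11.4]
opening: 0.0006
```

>>> send_rows(deltas=[{"dx":2,"dy":0,"dz":0,"ax":0,"ay":0,"az":0,"fingers":0},{"dx":0,"dy":0,"dz":0,"ax":0,"ay":0,"az":0,"fingers":0}])

```text
clock: 31.1
tool_pos: [0.623, 0.0767, 0.1029]
orientation: [-91.3, 89.8, 5.7]
force: [-9.6, 0.7, 24.7]
opening: 0.0002
```

>>> send_rows(deltas=[{"dx":1,"dy":0,"dz":0,"ax":0,"ay":0,"az":0,"fingers":0},{"dx":0,"dy":0,"dz":0,"ax":0,"ay":0,"az":0,"fingers":0}])

```text
clock: 31.35
tool_pos: [0.623, 0.0767, 0.1029]
orientation: [-92.2, 89.8, 4.8]
force: [-12.5, 1.0, 31.7]
opening: 0.0003
```

>>> send_rows(deltas=[{"dx":-15,"dy":0,"dz":0,"ax":0,"ay":0,"az":0,"fingers":0},{"dx":0,"dy":0,"dz":-60,"ax":0,"ay":0,"az":0,"fingers":0},{"dx":7,"dy":0,"dz":0,"ax":0,"ay":0,"az":0,"fingers":0},{"dx":0,"dy":0,"dz":0,"ax":0,"ay":0,"az":0,"fingers":0},{"dx":3,"dy":0,"dz":0,"ax":0,"ay":0,"az":0,"fingers":0},{"dx":0,"dy":0,"dz":0,"ax":0,"ay":0,"az":0,"fingers":0}])

```text
clock: 32.1
tool_pos: [0.6298, 0.0178, 0.1032]
orientation: [-114.7, 90.0, -17.6]
force: [-1.1, -0.7, 3.8]
opening: 0.0005
```

>>> send_rows(deltas=[{"dx":2,"dy":0,"dz":0,"ax":0,"ay":0,"az":0,"fingers":0},{"dx":1,"dy":0,"dz":0,"ax":0,"ay":0,"az":0,"fingers":0},{"dx":0,"dy":0,"dz":0,"ax":0,"ay":0,"az":0,"fingers":0}])

```text
clock: 32.48
tool_pos: [0.6299, 0.0177, 0.103]
orientation: [-104.4, 89.9, -7.3]
force: [-9.3, 0.5, 23.1]
opening: 0.0005
```

>>> send_rows(deltas=[{"dx":-20,"dy":0,"dz":0,"ax":0,"ay":0,"az":0,"fingers":0},{"dx":-40,"dy":0,"dz":0,"ax":0,"ay":0,"az":0,"fingers":0},{"dx":0,"dy":50,"dz":0,"ax":0,"ay":0,"az":0,"fingers":0},{"dx":0,"dy":54,"dz":0,"ax":0,"ay":0,"az":0,"fingers":0},{"dx":40,"dy":0,"dz":0,"ax":0,"ay":0,"az":0,"fingers":0},{"dx":12,"dy":0,"dz":0,"ax":0,"ay":0,"az":0,"fingers":0},{"dx":0,"dy":0,"dz":0,"ax":0,"ay":0,"az":0,"fingers":0}])

```text
clock: 33.35
tool_pos: [0.5263, 0.0047, 0.1071]
orientation: [110.2, 89.9, -152.8]
force: [0.9, -0.2, 1.1]
opening: -0.0
```

>>> send_rows(deltas=[{"dx":3,"dy":0,"dz":0,"ax":0,"ay":0,"az":0,"fingers":0},{"dx":0,"dy":0,"dz":0,"ax":0,"ay":0,"az":0,"fingers":0}])

```text
clock: 33.6
tool_pos: [0.5268, 0.0046, 0.1049]
orientation: [-86.6, 90.0, 10.4]
force: [-0.7, 0.4, 0.5]
opening: 0.0004
```

>>> send_rows(deltas=[{"dx":2,"dy":0,"dz":0,"ax":0,"ay":0,"az":0,"fingers":0},{"dx":0,"dy":0,"dz":0,"ax":0,"ay":0,"az":0,"fingers":0}])

```text
clock: 33.85
tool_pos: [0.5267, 0.0045, 0.1032]
orientation: [-85.5, 89.9, 11.4]
force: [-0.1, 0.3, 2.6]
opening: 0.0004
```

Near right: the same height. A bit more press, then near left.

>>> send_rows(deltas=[{"dx":2.5,"dy":0,"dz":0,"ax":0,"ay":0,"az":0,"fingers":0},{"dx":0,"dy":0,"dz":0,"ax":0,"ay":0,"az":0,"fingers":0}])

```text
clock: 34.1
tool_pos: [0.5268, 0.0045, 0.1029]
orientation: [-97.5, 89.9, -0.4]
force: [-9.8, 1.6, 27.5]
opening: 0.0007
```

>>> send_rows(deltas=[{"dx":-15,"dy":0,"dz":0,"ax":0,"ay":0,"az":0,"fingers":0},{"dx":0,"dy":0,"dz":60,"ax":0,"ay":0,"az":0,"fingers":0},{"dx":10,"dy":0,"dz":0,"ax":0,"ay":0,"az":0,"fingers":0},{"dx":0,"dy":0,"dz":0,"ax":0,"ay":0,"az":0,"fingers":0},{"dx":2.5,"dy":0,"dz":0,"ax":0,"ay":0,"az":0,"fingers":0},{"dx":0,"dy":0,"dz":0,"ax":0,"ay":0,"az":0,"fingers":0}])

```text
clock: 34.85
tool_pos: [0.519, 0.0633, 0.1031]
orientation: [-40.9, 90.0, 56.0]
force: [-2.2, 1.9, 5.1]
opening: 0.0005
```

>>> send_rows(deltas=[{"dx":2.5,"dy":0,"dz":0,"ax":0,"ay":0,"az":0,"fingers":0},{"dx":0,"dy":0,"dz":0,"ax":0,"ay":0,"az":0,"fingers":0}])

```text
clock: 35.1
tool_pos: [0.5191, 0.0633, 0.1029]
orientation: [-95.6, 89.9, 1.3]
force: [-12.8, 2.2, 28.9]
opening: 0.0006
```

>>> send_rows(deltas=[{"dx":-20,"dy":0,"dz":0,"ax":0,"ay":0,"az":0,"fingers":0},{"dx":-50,"dy":0,"dz":-30,"ax":0,"ay":0,"az":0,"fingers":0},{"dx":-50,"dy":-50,"dz":0,"ax":0,"ay":0,"az":0,"fingers":0},{"dx":-20,"dy":-50,"dz":0,"ax":0,"ay":0,"az":0,"fingers":0},{"dx":0,"dy":0,"dz":0,"ax":0,"ay":0,"az":0,"fingers":0},{"dx":0,"dy":0,"dz":0,"ax":0,"ay":0,"az":0,"fingers":0}])

```text
clock: 35.85
tool_pos: [0.6156, 0.0446, 0.2335]
orientation: [92.6, 89.9, -170.6]
force: [-0.3, 0.8, 0.4]
opening: 0.0007
```

```bash
python3 - <<'E'
from fit import *
w=snap('wrist','w20'); print(w['obs']['tool_pos'],w['obs']['clock'],w['obs']['force'])
crop('w20',150,10,200,200,4,'c34')
E
```

```text
[0.6156 0.0446 0.2335] 35.85 [-0.2584  0.8315  0.444 ]
```

View pics/c34.png

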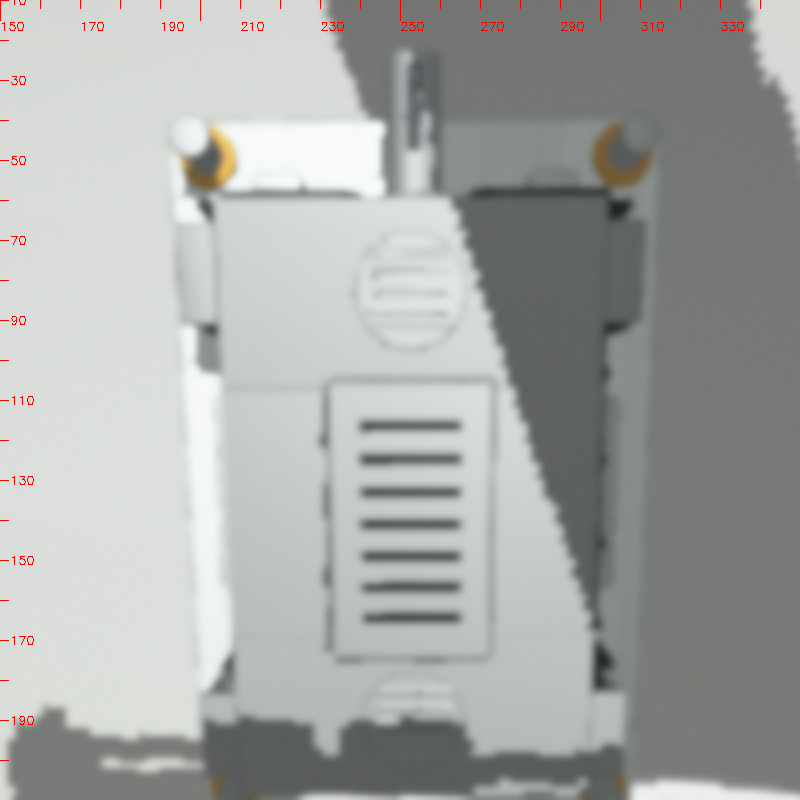

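```bash
python3 -c "
from plant import ctrl
print(ctrl.close_job())"
```

```text
the job is handed in; nothing more can be done
None
```

I laid the gear shaft in both bearing slots with its output end toward the robot. I then set the cover on the housing and pressed both ends down. I handed the job in at about 36 s with the arm clear; the system reports no verdict.

**Shaft:** After I let go, the wrist picture showed both bearings in their slots and both washers inside the end walls. Just before release, the picture scale put the axis about 13–14 mm below the rim (nominal 13).

**Cover:**
- **Pressing:** The nest reached its stop after about 9 mm. The far end and then the near end went down with clicks. The highest vertical force I read was 46 N.
- **Seating:** I then pressed next to each clip with 23–32 N. All four places were solid at the same height to within 0.1 mm, and the two thumb pads also agreed. The clips are out of sight, so their snapping is judged by feel only.
- **Position:** By the camera fit the cover lies about 2 mm off centre toward the far end (limit 5 mm) and lines up with the housing's length to within about 0.3° (limit about 3.4°).

**Check that disagreed:** A camera fit with tilt left free gave about 1.4° of sideways tilt, before the pressing next to the clips. An earlier fit gave the same amount the other way, so I took it as noise and relied on the equal heights.

**Bystanders:** I did not approach the oil bottle, marker or screwdriver knowingly. I did not measure their positions again at the end.

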